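# Tip a calibration slide out of its tray and load it under the microscope

## Robot

A 7-joint arm with a two-finger parallel gripper is mounted at the origin on the work surface. World frame = base frame: x ahead of the robot, y to its left, z up, the work surface at z = 0. Lengths are in m, angles in rad, forces in N, time in s.
With the tool pointing down it reaches from about 0.425 to 0.925 m from the base axis. Payload 6.8 kg.
Tool frame: the origin (TCP) lies midway between the tips of the shut fingers; the grasp point (between the pads) lies 19 mm behind it; z points along the fingers, y is the line along which they close (so a half turn about z gives the same grasp; the last joint's range is limited). The gripper opens to 85 mm and grips with 20 to 120 N. Pads are 22 mm wide; open, the fingers measure 114 mm over their backs; the gripper's body (76 mm by 85 mm) begins 54 mm behind the grasp point. The pads swing forward as they close: fully open they stand 13 mm farther back than shut.
Start: joints at [0.995, 0.477, 0.022, 1.555, -0.011, 1.109, -0.083], TCP at [0.304, -0.602, 0.21] pointing down, gripper open.
Joint ranges: [-2.96, 2.96], [-0.34, 2.1], [-1.41, 1.46], [0.24, 2.44], [-1.37, 4.51], [0.17, 1.92], [-2.96, 2.96]. Speed limits (rad/s): [2.39, 2.39, 3.14, 3.14, 3.14, 3.14, 3.14].

## Interface

Orientations are given as a unit quaternion [w, x, y, z].
In Python, from station import bot gives the robot as it stands.
- The arm moves only by the tool jog_arm, never from a script. Its argument "rows" is a list of rows, each an object of numbers: "fingers": the finger opening in mm, from 0 to 85.4; "x", "y", "z": the shift along the tool's x, y, z in mm; "ax", "ay", "az": the turn, a rotation vector about the tool's x, y, z in degrees. A call has exactly 8 rows; each row shifts and turns the commanded pose from where the row before left it, along the tool's axes as they then stand; what a row does not reach is not made up. A row lasts 1/10 s, in which the tool goes at most 50 mm and 8.59 degrees, less where a joint would pass 70% of its speed; a pose out of reach is approached as far as the arm can. A call with a gripper value outside its range is refused whole. The fingers move at their own pace and stop on an object; "force" is the grip in N (left out, the last holds). Time passes only in rows, so rows that do not move let the fingers close, or fill a call up. It gives the time, the measured TCP pose, the force, the opening and the grip force at its end, in the units of the state.
- bot.get_obs(): the state, without advancing time (a new reading comes with each control period).
- bot.read_camera(name): name is "scene" or "top" or "wrist"; returns a dict with "pixels" (480x640x3 uint8, red, green, blue), "vertical_fov" (degrees; the focal length in pixels is half the picture's height over the tangent of half this angle, whatever the lens; pixels are square), "cx", "cy" (the principal point, pixels), "world_from_camera" (4x4, takes a point from camera to world coordinates). Camera axes: x right, y down, z forward; pixel columns grow to the right and rows downward; lengths in m; the calibration is good to about 2 mm. A picture is of the moment at which its call begins. There is no depth.
- bot.hand_in(): hands the job in; it is judged then, once.
The state is a dict: "t": time; "q": joint angles; "joint_vel": joint speeds; "joint_torque": joint torques, N m; "eef_pos": TCP position; "tool_rot": TCP orientation; "contact_force": force on the tool from outside, world axes, zero at the start; "torque": the same for the moment, N m; "gripper_width": opening from 0.0 (shut) to 1.0 (fully open); "grasp_force": force on a finger pad.
Only numpy, scipy, OpenCV 4.12 (cv2) and the standard library are available. Lean on these libraries where they do the work, as an engineer would, in place of code of your own. Each camera call takes 0.05 s, during which the arm holds its last target. There are 200 camera calls.

## Task

Press down the free end of the long metal slide, the one overhanging the dip of its black tray, so that it tips up and stays resting tilted by itself when you let go. Then take it by the raised end and lay it flat, between the stops, in the nest of the microscope's drawn-out stage carriage, let go, and only then push the carriage gently by its knob, fully home under the microscope. Leave the short slide in the other tray alone.

Things in the scene. Friction and masses are not known exactly. Their poses are not given: they have to be found in the camera images.
- slide: Long flat steel slide, 76 x 26 x 4 mm (x, y, z), 30 to 50 g, round glass window mid-face. Origin: centre of the underside; x along its length. It starts level in the pocket of tray, its x along the tray's, top 0.5 mm above the tray's top: it cannot be gripped there. One end overhangs the dip by 35 mm; its centre is 3 mm on the pocket side of the tipping edge.
- tray: Fixed slick black tray of the long slide, 98 x 60 mm (x, y), top 35.5 mm above the bench. Origin: on the bench below the tipping edge. Tray x from 0 to +41 mm: level pocket, floor 32 mm high, 28 mm wide, closed at the far end. Towards -x (robot side): the dip, a 30 degree slope down, 44 mm wide between cheeks as high as the top.
- edge (a point): Middle of the tray's straight tipping edge, 32 mm above the bench, running along the tray's y. Pressing the slide lightly near its overhanging end (33 mm from here towards the tray's -x), right down onto the slope, tips it; it then slips 9 mm down to the lip, by itself or drawn by the finger, and so stays tilted 30 degrees. If it falls back, press again.
- lip (a point): Foot of the slope, 44 mm down it from the edge, 10 mm above the bench, where a lip 6 mm high stops the tipped slide; beyond it the dip is open. The tipped slide's low end rests here; its raised end then lies about 32 mm past the tipping edge, 16 mm above the pocket floor (12 mm above the tray's top), free to be gripped by its long edges.
- short_slide: Short flat steel slide, 50 x 26 x 4 mm, square window, lying in an identical second black tray. Not to be moved. Origin: centre of its underside.
- carriage (a joint): Stage carriage of the white stereo microscope: travel in m, 0 = fully drawn out, 0.150 = fully home at its end stop, nest under the objective; starts between 0 and 0.03. It moves along the scope's +y and stays where it is left (about 2 N friction).
- nest (a point): Centre of the nest, on the surface for the slide's underside, 43 mm above the bench; axes as scope. The slide's length goes along x, either way round. Surface: a bar 76 x 18 mm, 6 mm above the 110 x 70 mm carriage plate. Rising 4 mm above it: end stops (18 mm wide) 40.5 mm from the centre, and mid-length a 6 mm pin each side, inner faces 15.5 mm off: 2.5 mm play all round.
- knob (a point): Middle of the upright black knob on the carriage's rod, a cylinder of 20 mm diameter from 27 to 71 mm above the bench (this point: 52 mm), 140 mm from the nest centre towards the scope's -y. Push it towards the scope's +y.
- scope: Fixed white stereo microscope. Origin on the bench under the objective's axis; y = the way the carriage goes home, z up. Base 24 mm high, x -100..100, y -210..140 mm. The objective ends 172 mm above the bench; the head above it reaches 60 mm from the axis (eyepieces farther, to +x) and 0.45 m high; post at y = +105 mm.
Mind the look-alikes: they are no part of the job. Leave any pink look-alike of the slide alone. What is shaped like the tray but brown is not meant.

How it is judged:
By the outcome, as a careful person would: the job done as asked, in the order asked, and still so for the second after the job is handed in, with the robot touching nothing.
It also fails if it takes over 61 s, if anything falls off the work surface, if the arm or the gripper's body presses on something with over 40 N, if the wrist force passes 120 N, or if a joint passes its speed limit or range.

## Working session

There is one attempt and no reset: what is moved stays moved. The work goes in short steps, Python scripts to look and compute and a tool call to move; the robot and the scene stay as the last step left them, time stands still between calls to the robot, and variables do not carry over. Pictures are saved under pics/ and viewed, at most 10 in all, crops included, and the job is handed in when it is done.

Besides the shell and the picture viewer there is one more tool, called after "Emit:" by a JSON object that holds its "fn" and its "kwargs", one argument or row to a line. jog_arm: Moves the arm, as the interface text tells. Its arguments: {"type":"object","properties":{"rows":{"type":"array","items":{"type":"object","properties":{"fingers":{"type":"number"},"x":{"type":"number"},"y":{"type":"number"},"z":{"type":"number"},"ax":{"type":"number"},"ay":{"type":"number"},"az":{"type":"number"}}}},"force":{"type":"number"}},"required":["rows"]}

```bash
ls; mkdir -p pics; cat > h.py <<'E'
import numpy as np, cv2, json
from station import bot
def cam(name,fn=None):
    c=bot.read_camera(name)
    if fn: cv2.imwrite(fn,cv2.cvtColor(c["pixels"],cv2.COLOR_RGB2BGR))
    np.savez("cam_"+name,**{k:np.array(v) for k,v in c.items()})
    return c
def load(name): return dict(np.load("cam_"+name+".npz"))
def K(c):
    f=240/np.tan(np.radians(float(c["vertical_fov"]))/2); return f
def p2w(c,u,v,z):
    f=K(c);T=c["world_from_camera"];d=T[:3,:3]@np.array([(u-c["cx"])/f,(v-c["cy"])/f,1]);o=T[:3,3]
    return o+d*(z-o[2])/d[2]
def w2p(c,p):
    f=K(c);T=c["world_from_camera"];q=T[:3,:3].T@(np.array(p)-T[:3,3]);return np.array([f*q[0]/q[2]+c["cx"],f*q[1]/q[2]+c["cy"]])
E
python3 - <<'E'
from h import *
for n in ["scene","top","wrist"]:
    c=cam(n,f"pics/{n}0.png"); print(n,c["world_from_camera"].round(3).tolist(),K(c))
print(bot.get_obs())
E
```

```text
pics
scene [[-0.617, 0.615, -0.492, 1.046], [0.787, 0.475, -0.393, 0.333], [-0.008, -0.63, -0.777, 0.895], [0.0, 0.0, 0.0, 1.0]] 451.9708697162649
top [[0.001, -0.981, 0.193, 0.326], [-1.0, -0.006, -0.026, -0.065], [0.027, -0.193, -0.981, 0.999], [0.0, 0.0, 0.0, 1.0]] 495.12670269302515
wrist [[0.45, -0.852, -0.268, 0.372], [-0.893, -0.43, -0.133, -0.569], [-0.003, 0.299, -0.954, 0.373], [0.0, 0.0, 0.0, 1.0]] 375.0504621326039
{'t': 0.15, 'q': array([ 0.99489594,  0.47762893,  0.02234057,  1.55617025, -0.0114847 ,
        1.10930152, -0.08307254]), 'joint_vel': array([ 2.56426738e-03, -4.03652365e-03, -7.39895469e-06, -1.83364178e-03,
       -6.54560089e-04,  8.81811021e-04,  1.52369321e-03]), 'joint_torque': array([ 2.68003234e-03, -5.96929872e+01,  1.61024630e+00, -2.81491542e+01,
        1.26864357e-02,  6.50788250e-03,  3.60390902e-05]), 'eef_pos': array([ 0.30415903, -0.60206956,  0.20875927]), 'tool_rot': array([-6.56707451e-04,  9.72762878e-01,  2.31801440e-01, -2.11536712e-04]), 'contact_force': array([0.301723  , 0.6729548 , 0.29214207]), 'torque': array([-0.0204735 ,  0.01213405,  0.01458967]), 'grasp_force': 0.0, 'gripper_width': 0.9993526709282616}
```

View pics/top0.png

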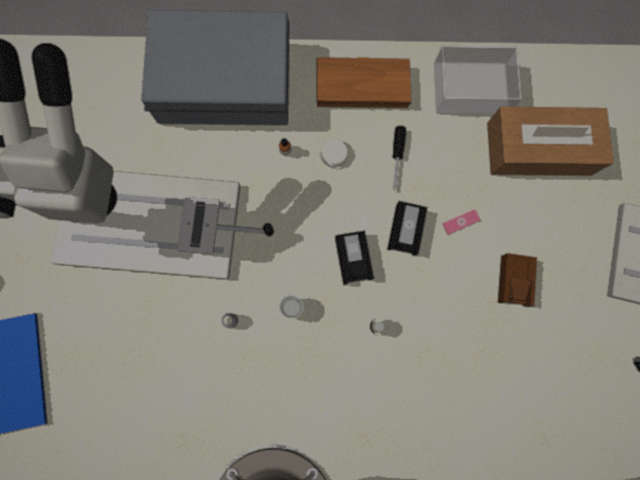

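View pics/scene0.png

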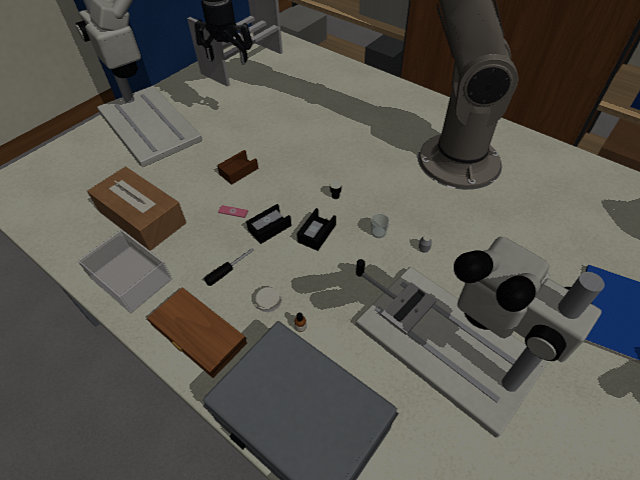

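The candidates in the top view are the black tray at (407,228) with a long slide, the black tray at (355,257) with a short slide, the pink slide at (462,222) and the brown tray at (518,280). There are two scopes: the one with the drawn-out carriage (nest near (200,226), knob (268,229)) and one at the right edge. Next I'll check the choice in a close crop.

```bash
python3 - <<'E'
import cv2,numpy as np
a=cv2.imread("pics/top0.png")
A=cv2.resize(a[190:290,325:435],None,fx=5.45,fy=5.45,interpolation=cv2.INTER_CUBIC)
B=cv2.resize(a[180:270,160:290],None,fx=4.6,fy=4.6,interpolation=cv2.INTER_CUBIC)
A=np.clip(A.astype(float)*1.6,0,255).astype('uint8')
cv2.imwrite("pics/c1.png",A);cv2.imwrite("pics/c2.png",B)
E
```

```text
(no output)
```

View pics/c1.png

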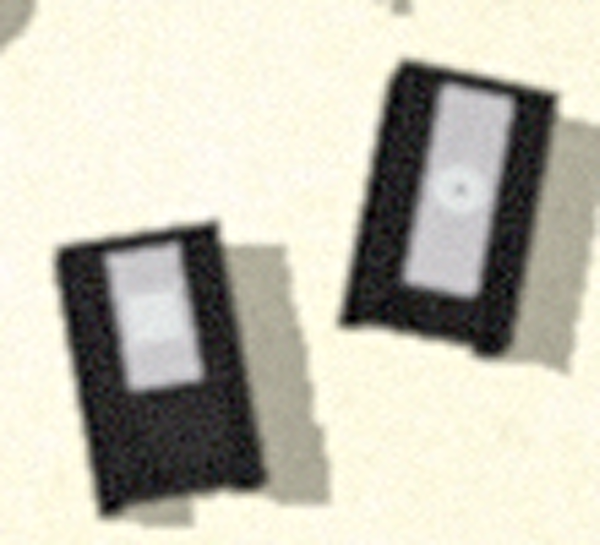

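View pics/c2.png

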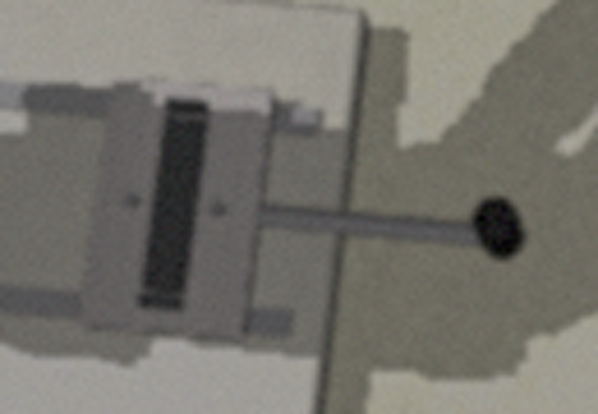

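```bash
python3 - <<'E'
from h import *
c=load("top")
def q(l,s,o,z): return np.array([p2w(c,(u+.5)/s-.5+o[0],(v+.5)/s-.5+o[1],z)[:3] for u,v in l])
S=q([(438,86),(514,97),(474,299),(404,286)],5.45,(325,190),.036)
print("slide",S.round(4).tolist(),"c",S.mean(0).round(4),"win",q([(460,188)],5.45,(325,190),.036).round(4))
print("len",np.linalg.norm(S[0]-S[3]),np.linalg.norm(S[1]-S[2]),"wid",np.linalg.norm(S[0]-S[1]),np.linalg.norm(S[2]-S[3]))
d=S[0]+S[1]-S[2]-S[3];print("yaw",np.degrees(np.arctan2(d[1],d[0])))
T=q([(403,62),(558,96),(505,355),(343,322)],5.45,(325,190),.0355)
print("tray",T.round(4).tolist(),T.mean(0),"yaw l",[np.degrees(np.arctan2(*(T[a]-T[b])[[1,0]])) for a,b in((0,3),(1,2))],np.linalg.norm(T[0]-T[3]),np.linalg.norm(T[0]-T[1]))
P=q([(132,201),(220,208)],4.6,(160,180),.047);E=q([(187,104),(161,302)],4.6,(160,180),.047)
Kn=q([(499,223)],4.6,(160,180),.071)
print("pins",P.round(4).tolist(),P.mean(0),np.linalg.norm(P[0]-P[1]));print("ends",E.round(4).tolist(),E.mean(0),np.linalg.norm(E[0]-E[1]));print("knob",Kn, Kn-(P.mean(0)))
for v in (P[0]-P[1],E[0]-E[1],P.mean(0)-Kn[0]): print(np.degrees(np.arctan2(v[1],v[0])))
print(p2w(c,240,182,.024),p2w(c,231,277,.024),p2w(c,54,264,.024))
E
```

```text
slide [[0.5821, -0.258, 0.036], [0.5781, -0.2862, 0.036], [0.502, -0.2686, 0.036], [0.5067, -0.2431, 0.036]] c [ 0.5422 -0.264   0.036 ] win [[ 0.5434 -0.2649  0.036 ]]
len 0.07687093730627159 0.07809932109597194 wid 0.028432735003048003 0.025931957862625664
yaw -12.057633619610174
tray [[0.5913, -0.2453, 0.0355], [0.5787, -0.3027, 0.0355], [0.4814, -0.2794, 0.0355], [0.4933, -0.2205, 0.0355]] [ 0.53619295 -0.26198663  0.0355    ] yaw l [np.float64(-14.198640061577937), np.float64(-13.478647227724379)] 0.10109034304914363 0.05870896504980286
pins [[0.5397, 0.1716, 0.047], [0.5369, 0.1342, 0.047]] [0.53827784 0.1528822  0.047     ] 0.03746837711286255
ends [[0.5825, 0.1503, 0.047], [0.4961, 0.1571, 0.047]] [0.53930132 0.15373459 0.047     ] 0.08667407872068628
knob [[0.52593045 0.01355348 0.071     ]] [[-0.01234738 -0.13932872  0.024     ]]
85.7016179996975
-4.490345622134695
84.93564849610375
[0.63200884 0.07687635 0.024     ] [0.43715441 0.08820328 0.024     ] [0.461455   0.43425836 0.024     ]
```

The slide I want is the long one with the round window, in the tray at (407,228). Its measured 77 x 26–28 mm fits the given size, and the pins and end stops fit the nest. I'll set up a delta helper.

```bash
cat >> h.py <<'E'
from scipy.spatial.transform import Rotation as R
def tool(): 
    o=bot.get_obs(); w,x,y,z=o["tool_rot"]; return o,R.from_quat([x,y,z,w])
def delta(p,yaw,tilt=0,rotfirst=False):
    """target TCP, tool x at yaw deg; tilt>0 leans the tool body back towards tool -x (tip forward)"""
    o,r=tool(); t=R.from_euler('z',yaw,degrees=True)*R.from_euler('x',180,degrees=True)*R.from_euler('y',tilt,degrees=True)
    print("t",o["t"],"at",o["eef_pos"].round(4),"rot",r.as_matrix().round(3).tolist())
    w=np.array(p)-o["eef_pos"]
    print("shift mm, then turn",(r.inv().apply(w)*1e3).round(1),"| shift after the turn",(t.inv().apply(w)*1e3).round(1),"| turn deg",np.degrees((r.inv()*t).as_rotvec()).round(1), "F",o["contact_force"].round(1))
E
python3 - <<'E'
from h import *
delta([.5046,-.2557,.14],-13)
E
```

```text
t 0.15 at [ 0.3042 -0.6021  0.2088] rot [[0.893, 0.451, -0.001], [0.451, -0.893, 0.001], [-0.0, -0.001, -1.0]]
shift mm, then turn [ 335.1 -218.7   69. ] | shift after the turn [ 117.4 -382.6   68.8] | turn deg [-0.1  0.  39.8] F [0.3 0.7 0.3]
```

Emit:
{"fn": "jog_arm", "kwargs": {
  "rows": [
    {"x":36,"y":-24,"z":4,"fingers":0},
    {"x":36,"y":-24,"z":4,"fingers":0},
    {"x":36,"y":-24,"z":4,"fingers":0},
    {"x":36,"y":-24,"z":4,"fingers":0},
    {"x":36,"y":-24,"z":4,"fingers":0},
    {"x":36,"y":-24,"z":4,"fingers":0},
    {"x":36,"y":-24,"z":4,"fingers":0},
    {"x":36,"y":-24,"z":4,"fingers":0}
  ]
}}

```text
invalid input
```

Emit:
{"fn": "jog_arm", "kwargs": {
  "rows": [
    {"az":8},
    {"az":8},
    {"az":8},
    {"az":8},
    {"az":7.8},
    {},
    {},
    {}
  ]
}}

```text
invalid input
```

```bash
python3 - <<'E'
from h import *
delta([.5046,-.2557,.14],-13)
E
```

```text
t 0.15 at [ 0.3042 -0.6021  0.2088] rot [[0.893, 0.451, -0.001], [0.451, -0.893, 0.001], [-0.0, -0.001, -1.0]]
shift mm, then turn [ 335.1 -218.7   69. ] | shift after the turn [ 117.4 -382.6   68.8] | turn deg [-0.1  0.  39.8] F [0.3 0.7 0.3]
```

Emit:
{"fn": "jog_arm", "kwargs": {
  "rows": [
    {"fingers":0,"x":36,"y":-24,"z":4,"ax":0,"ay":0,"az":0},
    {"fingers":0,"x":36,"y":-24,"z":4,"ax":0,"ay":0,"az":0},
    {"fingers":0,"x":36,"y":-24,"z":4,"ax":0,"ay":0,"az":0},
    {"fingers":0,"x":36,"y":-24,"z":4,"ax":0,"ay":0,"az":0},
    {"fingers":0,"x":36,"y":-24,"z":4,"ax":0,"ay":0,"az":0},
    {"fingers":0,"x":36,"y":-24,"z":4,"ax":0,"ay":0,"az":0},
    {"fingers":0,"x":36,"y":-24,"z":4,"ax":0,"ay":0,"az":0},
    {"fingers":0,"x":36,"y":-24,"z":4,"ax":0,"ay":0,"az":0}
  ],
  "force": 40
}}

```text
t: 0.95
eef_pos: [0.4753, -0.2996, 0.1773]
tool_rot: [-0.0, 0.973, 0.232, -0.0]
contact_force: [0.0, -0.1, -0.3]
gripper_width: -0.004
grasp_force: 0.0
```

Emit:
{"fn": "jog_arm", "kwargs": {
  "rows": [
    {"fingers":0,"x":0,"y":0,"z":0,"ax":0,"ay":0,"az":8},
    {"fingers":0,"x":0,"y":0,"z":0,"ax":0,"ay":0,"az":8},
    {"fingers":0,"x":0,"y":0,"z":0,"ax":0,"ay":0,"az":8},
    {"fingers":0,"x":0,"y":0,"z":0,"ax":0,"ay":0,"az":8},
    {"fingers":0,"x":0,"y":0,"z":0,"ax":0,"ay":0,"az":7.8},
    {"fingers":0,"x":0,"y":0,"z":0,"ax":0,"ay":0,"az":0},
    {"fingers":0,"x":0,"y":0,"z":0,"ax":0,"ay":0,"az":0},
    {"fingers":0,"x":0,"y":0,"z":0,"ax":0,"ay":0,"az":0}
  ]
}}

```text
t: 1.75
eef_pos: [0.4748, -0.3012, 0.1774]
tool_rot: [-0.0, 0.994, -0.112, -0.0]
contact_force: [-0.5, -0.0, 0.5]
gripper_width: 0.001
grasp_force: 0.0
```

```bash
python3 - <<'E'
from h import *
delta([.5046,-.2557,.14],-13)
c=cam("wrist","pics/w1.png"); print(c["world_from_camera"].round(3).tolist())
for p in [[.5422,-.264,.036],[.58,-.272,.036],[.504,-.256,.036]]: print(w2p(c,p))
E
```

```text
t 1.75 at [ 0.4748 -0.3012  0.1774] rot [[0.975, -0.222, -0.0], [-0.222, -0.975, 0.0], [-0.0, -0.0, -1.0]]
shift mm, then turn [ 18.9 -51.   37.4] | shift after the turn [ 18.8 -51.1  37.4] | turn deg [-0.   0.   0.2] F [-0.5 -0.   0.5]
[[-0.223, -0.93, -0.292, 0.549], [-0.975, 0.213, 0.067, -0.319], [-0.0, 0.3, -0.954, 0.342], [0.0, 0.0, 0.0, 1.0]]
[249.58766058 145.87280025]
[246.09176034  93.72424224]
[252.95336473 194.5792527 ]
```

View pics/w1.png

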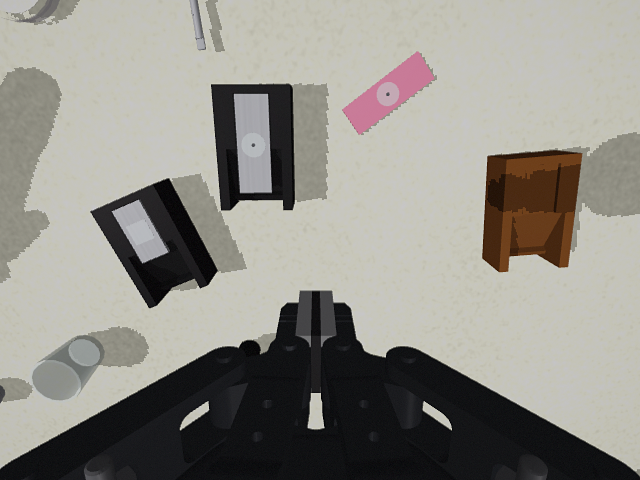

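The wrist view shows the long slide with corners (234,94), (269,94), (272,193), (238,194) and its window at (253,145), sitting over the dip. It is well apart from the pink and brown look-alikes.

```bash
python3 - <<'E'
from h import *
c=load("wrist")
S=np.array([p2w(c,u,v,.036) for u,v in [(234,94),(269.5,94),(272,193),(238.5,194)]])
print(S.round(4).tolist(),S.mean(0),p2w(c,253.3,145,.036))
d=S[0]+S[1]-S[2]-S[3];print(np.degrees(np.arctan2(d[1],d[0])),np.linalg.norm(d)/2)
E
```

```text
[[0.5819, -0.263, 0.036], [0.5758, -0.2893, 0.036], [0.5018, -0.2716, 0.036], [0.5071, -0.2445, 0.036]] [ 0.54164744 -0.26711427  0.036     ] [ 0.54219198 -0.26705071  0.036     ]
-13.648243733395612 0.07656674428033323
```

Emit:
{"fn": "jog_arm", "kwargs": {
  "rows": [
    {"fingers":0,"x":5,"y":-12,"z":15,"ax":0,"ay":0,"az":0},
    {"fingers":0,"x":5,"y":-13,"z":25,"ax":0,"ay":0,"az":0},
    {"fingers":0,"x":5,"y":-13,"z":25,"ax":0,"ay":0,"az":0},
    {"fingers":0,"x":4,"y":-12,"z":25,"ax":0,"ay":0,"az":0},
    {"fingers":0,"x":0,"y":0,"z":25,"ax":0,"ay":0,"az":0},
    {"fingers":0,"x":0,"y":0,"z":13,"ax":0,"ay":0,"az":0},
    {"fingers":0,"x":0,"y":0,"z":0,"ax":0,"ay":0,"az":0},
    {"fingers":0,"x":0,"y":0,"z":0,"ax":0,"ay":0,"az":0}
  ]
}}

```text
t: 2.6
eef_pos: [0.5048, -0.2575, 0.0501]
tool_rot: [0.0, 0.994, -0.113, 0.0]
contact_force: [-0.3, -0.0, 0.3]
gripper_width: -0.0
grasp_force: 0.0
```

Emit:
{"fn": "jog_arm", "kwargs": {
  "rows": [
    {"fingers":0,"x":0,"y":0,"z":6,"ax":0,"ay":0,"az":0},
    {"fingers":0,"x":0,"y":0,"z":5,"ax":0,"ay":0,"az":0},
    {"fingers":0,"x":0,"y":0,"z":4,"ax":0,"ay":0,"az":0},
    {"fingers":0,"x":0,"y":0,"z":4,"ax":0,"ay":0,"az":0},
    {"fingers":0,"x":0,"y":0,"z":3,"ax":0,"ay":0,"az":0},
    {"fingers":0,"x":0,"y":0,"z":2,"ax":0,"ay":0,"az":0},
    {"fingers":0,"x":0,"y":0,"z":2,"ax":0,"ay":0,"az":0},
    {"fingers":0,"x":0,"y":0,"z":1,"ax":0,"ay":0,"az":0}
  ]
}}

```text
t: 3.4
eef_pos: [0.5046, -0.2568, 0.0223]
tool_rot: [-0.0, 0.994, -0.113, -0.0]
contact_force: [-0.3, 0.1, 0.2]
gripper_width: 0.001
grasp_force: 0.0
```

Emit:
{"fn": "jog_arm", "kwargs": {
  "rows": [
    {"fingers":0,"x":0,"y":0,"z":1,"ax":0,"ay":0,"az":0},
    {"fingers":0,"x":0,"y":0,"z":0.5,"ax":0,"ay":0,"az":0},
    {"fingers":0,"x":0,"y":0,"z":0,"ax":0,"ay":0,"az":0},
    {"fingers":0,"x":0,"y":0,"z":0.5,"ax":0,"ay":0,"az":0},
    {"fingers":0,"x":0,"y":0,"z":0,"ax":0,"ay":0,"az":0},
    {"fingers":0,"x":0,"y":0,"z":0.5,"ax":0,"ay":0,"az":0},
    {"fingers":0,"x":0,"y":0,"z":0,"ax":0,"ay":0,"az":0},
    {"fingers":0,"x":0,"y":0,"z":0,"ax":0,"ay":0,"az":0}
  ]
}}

```text
t: 4.2
eef_pos: [0.5046, -0.2568, 0.02]
tool_rot: [0.0, 0.994, -0.113, 0.0]
contact_force: [0.6, -0.5, 0.2]
gripper_width: 0.003
grasp_force: 0.0
```

```bash
python3 - <<'E'
from h import *
a=cv2.cvtColor(cam("scene")["pixels"],cv2.COLOR_RGB2BGR)[190:260,225:345]
b=cv2.cvtColor(cam("wrist")["pixels"],cv2.COLOR_RGB2BGR)[100:400,140:460]
a=cv2.resize(a,(400,233),interpolation=cv2.INTER_CUBIC); b=cv2.resize(b,(400,375))
cv2.imwrite("pics/p1.png",np.clip(np.hstack([np.vstack([a,np.zeros((142,400,3),'uint8')]),b])*1.7,0,255).astype('uint8'))
E
```

```text
(no output)
```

View pics/p1.png

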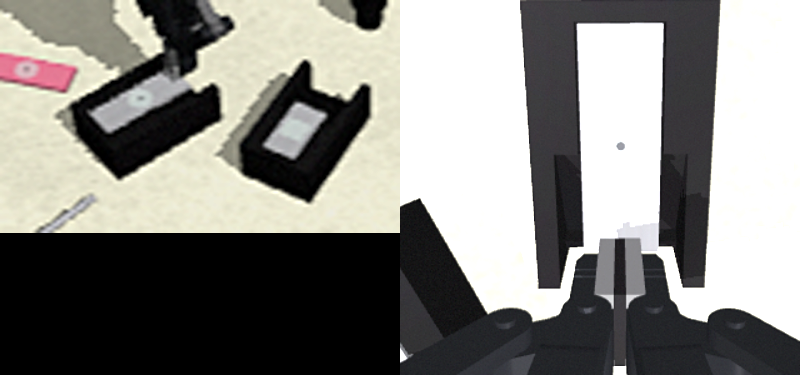

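```bash
python3 - <<'E'
from h import *
C=np.array([.542,-.266,0]);u=np.array([.973,-.230,0]);v=np.array([.23,.973,0]);z=np.array([0,0,1]);E=C-.003*u+.032*z
for n in ["wrist","scene"]:
  c=load(n)
  def show(p):
    q=w2p(c,p); return ((q-[140,100])*1.25+[400,0]).round() if n=="wrist" else ((q-[225,190])*3.333).round()
  for nm,a,off in [("flat",0,.003),("tip",30,.003),("tipslid",30,-.006)]:
    a=np.radians(a);d=u*np.cos(a)+z*np.sin(a);nn=-u*np.sin(a)+z*np.cos(a)
    print(n,nm,[show(E+off*d+s*.038*d+t*.013*v+.004*nn).tolist() for s,t in((1,1),(1,-1),(-1,-1),(-1,1))],"tray far",show(E+.041*u+.0035*z))
  print("tcp",show([.5046,-.2568,.02]),"front", show([.5153,-.2593,.02]))
E
```

```text
wrist flat [[575.0, 25.0], [662.0, 26.0], [655.0, 253.0], [580.0, 253.0]] tray far [618.  26.]
wrist tip [[569.0, 55.0], [667.0, 55.0], [652.0, 225.0], [584.0, 225.0]] tray far [618.  26.]
wrist tipslid [[572.0, 83.0], [665.0, 83.0], [650.0, 239.0], [585.0, 239.0]] tray far [618.  26.]
tcp [617. 235.] front [617. 208.]
scene flat [[106.0, 133.0], [87.0, 113.0], [170.0, 66.0], [189.0, 86.0]] tray far [ 97. 123.]
scene tip [[111.0, 111.0], [92.0, 90.0], [169.0, 83.0], [188.0, 103.0]] tray far [ 97. 123.]
scene tipslid [[121.0, 110.0], [102.0, 89.0], [178.0, 83.0], [197.0, 102.0]] tray far [ 97. 123.]
tcp [182.  90.] front [171.  96.]
```

The slide is still flat: its end shows at about (620,248), and the fingertip went down just past it. I'll rise, go forward 8 mm and press again.

Emit:
{"fn": "jog_arm", "kwargs": {
  "rows": [
    {"fingers":0,"x":0,"y":0,"z":-10,"ax":0,"ay":0,"az":0},
    {"fingers":0,"x":0,"y":0,"z":-16,"ax":0,"ay":0,"az":0},
    {"fingers":0,"x":4,"y":0,"z":0,"ax":0,"ay":0,"az":0},
    {"fingers":0,"x":4,"y":0,"z":0,"ax":0,"ay":0,"az":0},
    {"fingers":0,"x":0,"y":0,"z":3,"ax":0,"ay":0,"az":0},
    {"fingers":0,"x":0,"y":0,"z":3,"ax":0,"ay":0,"az":0},
    {"fingers":0,"x":0,"y":0,"z":2,"ax":0,"ay":0,"az":0},
    {"fingers":0,"x":0,"y":0,"z":0,"ax":0,"ay":0,"az":0}
  ]
}}

```text
t: 5.1
eef_pos: [0.5117, -0.2584, 0.0371]
tool_rot: [-0.0, 0.994, -0.113, -0.001]
contact_force: [-0.1, -0.7, 0.4]
gripper_width: -0.003
grasp_force: 0.0
```

Emit:
{"fn": "jog_arm", "kwargs": {
  "rows": [
    {"fingers":0,"x":0,"y":0,"z":2,"ax":0,"ay":0,"az":0},
    {"fingers":0,"x":0,"y":0,"z":2,"ax":0,"ay":0,"az":0},
    {"fingers":0,"x":0,"y":0,"z":2,"ax":0,"ay":0,"az":0},
    {"fingers":0,"x":0,"y":0,"z":2,"ax":0,"ay":0,"az":0},
    {"fingers":0,"x":0,"y":0,"z":2,"ax":0,"ay":0,"az":0},
    {"fingers":0,"x":0,"y":0,"z":2,"ax":0,"ay":0,"az":0},
    {"fingers":0,"x":0,"y":0,"z":1,"ax":0,"ay":0,"az":0},
    {"fingers":0,"x":0,"y":0,"z":1,"ax":0,"ay":0,"az":0}
  ]
}}

```text
t: 5.9
eef_pos: [0.5124, -0.2586, 0.0239]
tool_rot: [0.0, 0.994, -0.113, -0.0]
contact_force: [-0.2, 0.5, -0.3]
gripper_width: -0.002
grasp_force: 0.0
```

Emit:
{"fn": "jog_arm", "kwargs": {
  "rows": [
    {"fingers":0,"x":0,"y":0,"z":1,"ax":0,"ay":0,"az":0},
    {"fingers":0,"x":0,"y":0,"z":0.5,"ax":0,"ay":0,"az":0},
    {"fingers":0,"x":0,"y":0,"z":0.5,"ax":0,"ay":0,"az":0},
    {"fingers":0,"x":0,"y":0,"z":0.5,"ax":0,"ay":0,"az":0},
    {"fingers":0,"x":0,"y":0,"z":0,"ax":0,"ay":0,"az":0},
    {"fingers":0,"x":0,"y":0,"z":0,"ax":0,"ay":0,"az":0},
    {"fingers":0,"x":0,"y":0,"z":0,"ax":0,"ay":0,"az":0},
    {"fingers":0,"x":0,"y":0,"z":0,"ax":0,"ay":0,"az":0}
  ]
}}

```text
t: 6.7
eef_pos: [0.5125, -0.2586, 0.0215]
tool_rot: [0.0, 0.994, -0.113, 0.0]
contact_force: [-0.9, -0.6, -0.8]
gripper_width: -0.002
grasp_force: 0.0
```

```bash
cat > prof.py <<'E'
from h import *
C=np.array([.542,-.266,0]);u=np.array([.973,-.230,0]);z=np.array([0,0,1]);v=np.array([.23,.973,0]);E=C-.003*u+.032*z
def prof(n="wrist"):
    c=cam(n);g=c["pixels"].mean(2)
    for nm,a,off in [("flat",0,.003),("tip",30,.003),("slid",30,-.006)]:
        a=np.radians(a);d=u*np.cos(a)+z*np.sin(a);nn=-u*np.sin(a)+z*np.cos(a);B=E+off*d+.004*nn
        print(nm,"ends",*(w2p(c,B+s*.038*d).round() for s in(1,-1)))
    s=w2p(c,E+.036*u);x=int(w2p(c,E)[0]);r=int(w2p(c,E)[1])
    col=g[:,x-14:x-8].mean(1); print("col",x-11,[(int(i),int(col[i])) for i in range(r-130,r+130,5)])
if __name__=="__main__":prof()
E
python3 prof.py
```

```text
flat ends [315. 142.] [314. 317.]
tip ends [315. 168.] [314. 294.]
slid ends [315. 188.] [314. 304.]
col 303 [(110, 213), (115, 215), (120, 165), (125, 37), (130, 37), (135, 36), (140, 137), (145, 183), (150, 183), (155, 183), (160, 183), (165, 183), (170, 183), (175, 183), (180, 183), (185, 182), (190, 183), (195, 183), (200, 183), (205, 183), (210, 183), (215, 182), (220, 202), (225, 202), (230, 202), (235, 202), (240, 202), (245, 202), (250, 198), (255, 184), (260, 184), (265, 184), (270, 184), (275, 184), (280, 184), (285, 184), (290, 141), (295, 80), (300, 81), (305, 81), (310, 81), (315, 81), (320, 80), (325, 81), (330, 80), (335, 91), (340, 23), (345, 21), (350, 22), (355, 22), (360, 22), (365, 22)]
```

```bash
python3 - <<'E'
from h import *
c=cam("wrist"); print(w2p(c,[.5125,-.2586,.0215]),w2p(c,[.5125,-.2586,.036]),w2p(c,[.542,-.266,.036]))
s=cam("scene")
b=cv2.resize(cv2.cvtColor(c["pixels"],cv2.COLOR_RGB2BGR)[100:380,200:430],None,fx=2,fy=2)
a=cv2.resize(cv2.cvtColor(s["pixels"],cv2.COLOR_RGB2BGR)[190:260,235:305],(330,330),interpolation=cv2.INTER_CUBIC)
o=np.zeros((560,790,3),'uint8');o[:,:460]=b;o[:330,460:]=np.clip(a*1.8,0,255);cv2.imwrite("pics/p2.png",o)
E
```

```text
[313.39630372 287.92159861] [313.21679543 301.8688467 ] [314.41538542 236.05665688]
```

View pics/p2.png

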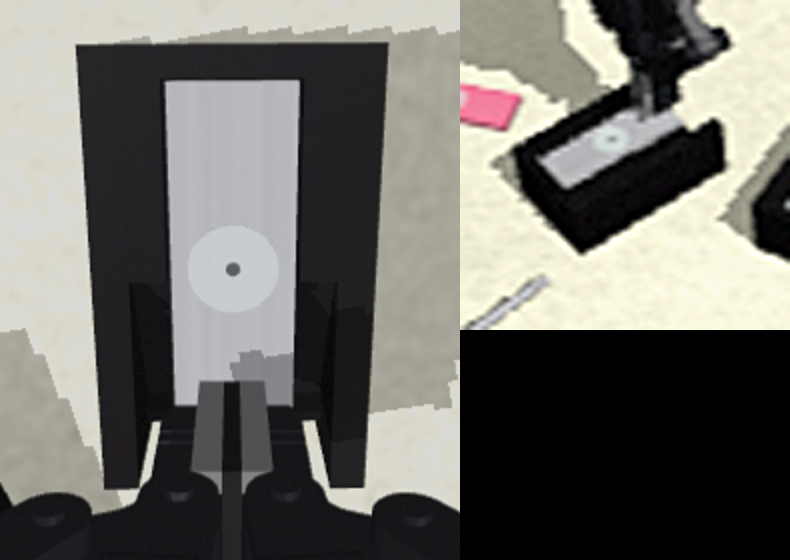

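The slide is still flat: its far end is at (230,80) and the shut fingertips at (232,380) show above it. There is no contact even with the TCP at z = 0.0215, so the real tips seem to sit well above the reported TCP. I'll go on down in small steps and watch the force.

Emit:
{"fn": "jog_arm", "kwargs": {
  "rows": [
    {"fingers":0,"x":0,"y":0,"z":0.7,"ax":0,"ay":0,"az":0},
    {"fingers":0,"x":0,"y":0,"z":0.7,"ax":0,"ay":0,"az":0},
    {"fingers":0,"x":0,"y":0,"z":0.7,"ax":0,"ay":0,"az":0},
    {"fingers":0,"x":0,"y":0,"z":0.7,"ax":0,"ay":0,"az":0},
    {"fingers":0,"x":0,"y":0,"z":0.7,"ax":0,"ay":0,"az":0},
    {"fingers":0,"x":0,"y":0,"z":0.5,"ax":0,"ay":0,"az":0},
    {"fingers":0,"x":0,"y":0,"z":0,"ax":0,"ay":0,"az":0},
    {"fingers":0,"x":0,"y":0,"z":0,"ax":0,"ay":0,"az":0}
  ]
}}

```text
t: 7.65
eef_pos: [0.5124, -0.2586, 0.0175]
tool_rot: [0.0, 0.994, -0.113, -0.0]
contact_force: [-0.1, 0.3, 0.0]
gripper_width: -0.005
grasp_force: 0.0
```

```bash
python3 prof.py
```

```text
flat ends [315. 143.] [314. 322.]
tip ends [315. 169.] [314. 298.]
slid ends [315. 190.] [314. 308.]
col 303 [(112, 214), (117, 166), (122, 46), (127, 37), (132, 36), (137, 36), (142, 186), (147, 183), (152, 183), (157, 183), (162, 183), (167, 183), (172, 183), (177, 183), (182, 183), (187, 183), (192, 183), (197, 183), (202, 183), (207, 183), (212, 183), (217, 184), (222, 202), (227, 201), (232, 202), (237, 202), (242, 202), (247, 202), (252, 202), (257, 184), (262, 184), (267, 184), (272, 184), (277, 184), (282, 184), (287, 184), (292, 78), (297, 80), (302, 81), (307, 81), (312, 81), (317, 81), (322, 81), (327, 81), (332, 80), (337, 105), (342, 23), (347, 22), (352, 22), (357, 22), (362, 22), (367, 22)]
```

Emit:
{"fn": "jog_arm", "kwargs": {
  "rows": [
    {"fingers":0,"x":0,"y":0,"z":0.7,"ax":0,"ay":0,"az":0},
    {"fingers":0,"x":0,"y":0,"z":0.7,"ax":0,"ay":0,"az":0},
    {"fingers":0,"x":0,"y":0,"z":0.7,"ax":0,"ay":0,"az":0},
    {"fingers":0,"x":0,"y":0,"z":0.7,"ax":0,"ay":0,"az":0},
    {"fingers":0,"x":0,"y":0,"z":0.7,"ax":0,"ay":0,"az":0},
    {"fingers":0,"x":0,"y":0,"z":0.5,"ax":0,"ay":0,"az":0},
    {"fingers":0,"x":0,"y":0,"z":0,"ax":0,"ay":0,"az":0},
    {"fingers":0,"x":0,"y":0,"z":0,"ax":0,"ay":0,"az":0}
  ]
}}

```text
t: 8.5
eef_pos: [0.5124, -0.2586, 0.0135]
tool_rot: [-0.0, 0.994, -0.113, 0.0]
contact_force: [-0.4, 0.3, -1.2]
gripper_width: -0.001
grasp_force: 0.0
```

```bash
python3 prof.py
```

```text
flat ends [315. 143.] [314. 327.]
tip ends [315. 171.] [314. 301.]
slid ends [314. 192.] [314. 312.]
col 303 [(115, 216), (120, 165), (125, 36), (130, 37), (135, 36), (140, 30), (145, 183), (150, 182), (155, 183), (160, 183), (165, 183), (170, 183), (175, 183), (180, 183), (185, 182), (190, 183), (195, 183), (200, 183), (205, 183), (210, 183), (215, 183), (220, 184), (225, 202), (230, 202), (235, 202), (240, 202), (245, 202), (250, 202), (255, 202), (260, 185), (265, 184), (270, 184), (275, 184), (280, 185), (285, 186), (290, 129), (295, 80), (300, 80), (305, 81), (310, 81), (315, 80), (320, 80), (325, 80), (330, 80), (335, 90), (340, 22), (345, 22), (350, 23), (355, 22), (360, 22), (365, 21), (370, 22)]
```

Emit:
{"fn": "jog_arm", "kwargs": {
  "rows": [
    {"fingers":0,"x":0,"y":0,"z":0.7,"ax":0,"ay":0,"az":0},
    {"fingers":0,"x":0,"y":0,"z":0.7,"ax":0,"ay":0,"az":0},
    {"fingers":0,"x":0,"y":0,"z":0.7,"ax":0,"ay":0,"az":0},
    {"fingers":0,"x":0,"y":0,"z":0.7,"ax":0,"ay":0,"az":0},
    {"fingers":0,"x":0,"y":0,"z":0.7,"ax":0,"ay":0,"az":0},
    {"fingers":0,"x":0,"y":0,"z":0.5,"ax":0,"ay":0,"az":0},
    {"fingers":0,"x":0,"y":0,"z":0,"ax":0,"ay":0,"az":0},
    {"fingers":0,"x":0,"y":0,"z":0,"ax":0,"ay":0,"az":0}
  ]
}}

```text
t: 9.35
eef_pos: [0.5124, -0.2586, 0.0095]
tool_rot: [0.0, 0.994, -0.113, -0.0]
contact_force: [-0.1, 0.4, 0.1]
gripper_width: -0.003
grasp_force: 0.0
```

```bash
python3 prof.py; python3 - <<'E'
from h import *
s=cam("scene");g=cv2.cvtColor(s["pixels"],cv2.COLOR_RGB2BGR)
a=cv2.resize(g[165:245,235:335],(800,600)[:2] and (740,592),interpolation=cv2.INTER_CUBIC)
cv2.imwrite("pics/p3.png",np.clip(a*1.8,0,255).astype('uint8'))
for zz in (0,.01,.02,.03): print(zz,((w2p(s,[.5124,-.2586,.0095+zz])-[235,165])*7.4).round())
E
```

```text
flat ends [315. 144.] [314. 332.]
tip ends [315. 173.] [314. 305.]
slid ends [314. 195.] [314. 316.]
col 303 [(119, 162), (124, 36), (129, 37), (134, 36), (139, 36), (144, 25), (149, 97), (154, 181), (159, 181), (164, 182), (169, 182), (174, 182), (179, 182), (184, 182), (189, 182), (194, 182), (199, 182), (204, 182), (209, 182), (214, 182), (219, 182), (224, 182), (229, 193), (234, 201), (239, 201), (244, 201), (249, 202), (254, 201), (259, 202), (264, 187), (269, 183), (274, 183), (279, 183), (284, 183), (289, 179), (294, 80), (299, 80), (304, 81), (309, 80), (314, 81), (319, 80), (324, 81), (329, 80), (334, 79), (339, 36), (344, 22), (349, 22), (354, 22), (359, 23), (364, 21), (369, 22), (374, 22)]
0 [315. 415.]
0.01 [312. 396.]
0.02 [309. 377.]
0.03 [307. 357.]
```

View pics/p3.png

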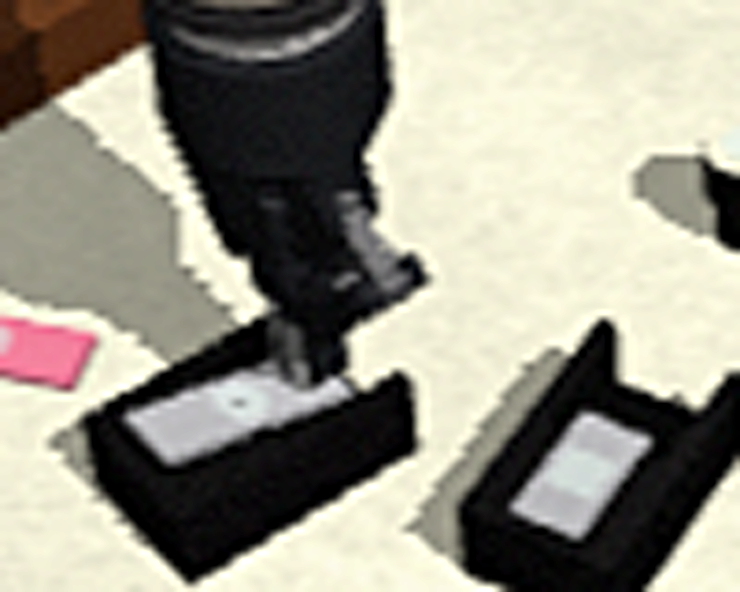

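The far end has moved to row 150, against 144 if it were flat, so it has just started to tip. Contact came at TCP z of about 0.012, which puts the tips roughly 24 mm behind the reported TCP. I'll press on.

Emit:
{"fn": "jog_arm", "kwargs": {
  "rows": [
    {"fingers":0,"x":0,"y":0,"z":1,"ax":0,"ay":0,"az":0},
    {"fingers":0,"x":-1,"y":0,"z":1,"ax":0,"ay":0,"az":0},
    {"fingers":0,"x":-1,"y":0,"z":1,"ax":0,"ay":0,"az":0},
    {"fingers":0,"x":-1,"y":0,"z":1,"ax":0,"ay":0,"az":0},
    {"fingers":0,"x":-1,"y":0,"z":1,"ax":0,"ay":0,"az":0},
    {"fingers":0,"x":0,"y":0,"z":1,"ax":0,"ay":0,"az":0},
    {"fingers":0,"x":0,"y":0,"z":0.5,"ax":0,"ay":0,"az":0},
    {"fingers":0,"x":0,"y":0,"z":0,"ax":0,"ay":0,"az":0}
  ]
}}

```text
t: 10.25
eef_pos: [0.5085, -0.2577, 0.0029]
tool_rot: [-0.0, 0.994, -0.113, -0.0]
contact_force: [0.4, 0.0, 0.6]
gripper_width: -0.001
grasp_force: 0.0
```

```bash
python3 prof.py
```

```text
flat ends [315. 133.] [314. 332.]
tip ends [314. 162.] [314. 304.]
slid ends [314. 186.] [314. 315.]
col 303 [(114, 36), (119, 37), (124, 37), (129, 36), (134, 36), (139, 37), (144, 36), (149, 35), (154, 36), (159, 35), (164, 35), (169, 35), (174, 26), (179, 130), (184, 175), (189, 174), (194, 174), (199, 173), (204, 174), (209, 174), (214, 174), (219, 174), (224, 174), (229, 173), (234, 174), (239, 174), (244, 174), (249, 191), (254, 193), (259, 193), (264, 193), (269, 193), (274, 182), (279, 175), (284, 175), (289, 181), (294, 80), (299, 80), (304, 81), (309, 81), (314, 81), (319, 80), (324, 80), (329, 81), (334, 79), (339, 36), (344, 21), (349, 22), (354, 22), (359, 21), (364, 22), (369, 22)]
```

Emit:
{"fn": "jog_arm", "kwargs": {
  "rows": [
    {"fingers":0,"x":0,"y":0,"z":1,"ax":0,"ay":0,"az":0},
    {"fingers":0,"x":0,"y":0,"z":0.7,"ax":0,"ay":0,"az":0},
    {"fingers":0,"x":-1,"y":0,"z":0.6,"ax":0,"ay":0,"az":0},
    {"fingers":0,"x":-1,"y":0,"z":0.6,"ax":0,"ay":0,"az":0},
    {"fingers":0,"x":-1,"y":0,"z":0.6,"ax":0,"ay":0,"az":0},
    {"fingers":0,"x":-1,"y":0,"z":0.6,"ax":0,"ay":0,"az":0},
    {"fingers":0,"x":-1,"y":0,"z":0.6,"ax":0,"ay":0,"az":0},
    {"fingers":0,"x":0,"y":0,"z":0,"ax":0,"ay":0,"az":0}
  ]
}}

```text
t: 11.1
eef_pos: [0.5034, -0.2566, -0.0018]
tool_rot: [-0.0, 0.994, -0.113, -0.0]
contact_force: [-1.0, -0.1, 0.2]
gripper_width: 0.002
grasp_force: 0.0
```

```bash
python3 prof.py
```

```text
flat ends [315. 116.] [314. 326.]
tip ends [314. 144.] [314. 298.]
slid ends [314. 171.] [314. 310.]
col 303 [(105, 37), (110, 37), (115, 37), (120, 36), (125, 37), (130, 37), (135, 36), (140, 36), (145, 36), (150, 35), (155, 36), (160, 131), (165, 130), (170, 174), (175, 174), (180, 174), (185, 174), (190, 174), (195, 174), (200, 174), (205, 174), (210, 174), (215, 174), (220, 174), (225, 174), (230, 174), (235, 174), (240, 193), (245, 193), (250, 193), (255, 193), (260, 193), (265, 191), (270, 175), (275, 175), (280, 175), (285, 176), (290, 130), (295, 80), (300, 80), (305, 81), (310, 81), (315, 80), (320, 81), (325, 80), (330, 81), (335, 91), (340, 22), (345, 23), (350, 22), (355, 22), (360, 22)]
```

It has slipped down: the top edge is at row 168, and a fully slid slide would show 171. I'll lift away, open the fingers and check that it stays.

Emit:
{"fn": "jog_arm", "kwargs": {
  "rows": [
    {"fingers":0,"x":0,"y":0,"z":-5,"ax":0,"ay":0,"az":0},
    {"fingers":0,"x":0,"y":0,"z":-15,"ax":0,"ay":0,"az":0},
    {"fingers":0,"x":0,"y":0,"z":-25,"ax":0,"ay":0,"az":0},
    {"fingers":40,"x":0,"y":0,"z":-25,"ax":0,"ay":0,"az":0},
    {"fingers":40,"x":0,"y":0,"z":-20,"ax":0,"ay":0,"az":0},
    {"fingers":40,"x":0,"y":0,"z":-10,"ax":0,"ay":0,"az":0},
    {"fingers":40,"x":0,"y":0,"z":0,"ax":0,"ay":0,"az":0},
    {"fingers":40,"x":0,"y":0,"z":0,"ax":0,"ay":0,"az":0}
  ]
}}

```text
t: 11.95
eef_pos: [0.5034, -0.2564, 0.0981]
tool_rot: [-0.0, 0.994, -0.113, -0.0]
contact_force: [0.8, -0.6, -0.3]
gripper_width: 0.465
grasp_force: 0.0
```

```bash
python3 - <<'E'
from h import *
c=cam("wrist");g=cv2.cvtColor(c["pixels"],cv2.COLOR_RGB2BGR)
cv2.imwrite("pics/p4.png",cv2.resize(g[60:360,200:460],None,fx=2,fy=2,interpolation=cv2.INTER_CUBIC))
C=np.array([.542,-.266,0]);u=np.array([.973,-.230,0]);z=np.array([0,0,1]);v=np.array([.23,.973,0]);E=C-.003*u+.032*z
a=np.radians(30);d=u*np.cos(a)+z*np.sin(a);nn=-u*np.sin(a)+z*np.cos(a);B=E-.006*d+.004*nn
print("slid",[((w2p(c,B+s*.038*d+t*.013*v)-[200,60])*2).round().tolist() for s,t in((1,1),(1,-1),(-1,-1),(-1,1),(0,0))])
delta([0,0,0],-13.3)
E
```

```text
slid [[183.0, 174.0], [278.0, 175.0], [267.0, 361.0], [192.0, 361.0], [230.0, 279.0]]
t 12.0 at [ 0.503  -0.2563  0.0976] rot [[0.974, -0.225, -0.001], [-0.225, -0.974, 0.0], [-0.001, -0.0, -1.0]]
shift mm, then turn [-547.6 -136.6   98.4] | shift after the turn [-548.5 -133.7   97.6] | turn deg [-0.   0.1  0.3] F [ 0.7 -0.1 -0.4]
```

View pics/p4.png

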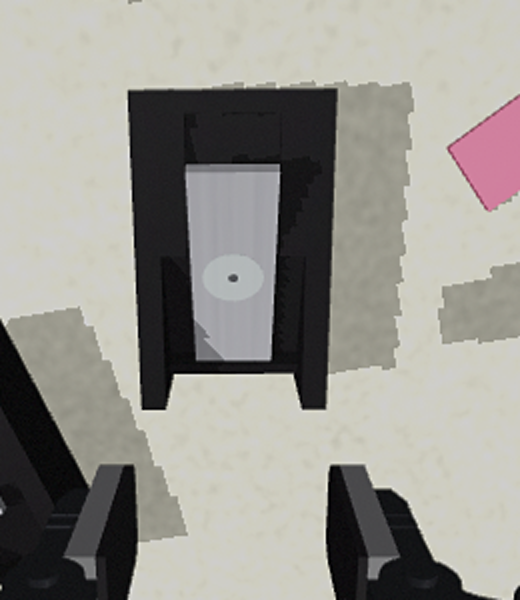

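The slide rests tilted by itself, with corners at (186,172), (280,172), (271,361), (196,361), which fits the prediction. Its raised end is free, and the fingers' midline at column 232 lines up with the slide's. Now the grasp.

```bash
python3 - <<'E'
from h import *
C=np.array([.542,-.266,0]);u=np.array([.973,-.230,0]);z=np.array([0,0,1]);E=C-.003*u+.032*z
a=np.radians(30);d=u*np.cos(a)+z*np.sin(a);nn=-u*np.sin(a)+z*np.cos(a)
T=E+.0275*d-.026*nn; print(T)
delta(T,-13.0,30)
E
```

```text
[ 0.57490267 -0.27377761  0.02323334]
t 12.0 at [ 0.503  -0.2563  0.0976] rot [[0.974, -0.225, -0.001], [-0.225, -0.974, 0.0], [-0.001, -0.0, -1.0]]
shift mm, then turn [74.1  0.9 74.2] | shift after the turn [ 26.9   0.9 101.4] | turn deg [-0.  30.1  0. ] F [ 0.7 -0.1 -0.4]
```

Emit:
{"fn": "jog_arm", "kwargs": {
  "rows": [
    {"fingers":42,"x":0,"y":0,"z":0,"ax":0,"ay":7.5,"az":0},
    {"fingers":42,"x":0,"y":0,"z":0,"ax":0,"ay":7.5,"az":0},
    {"fingers":42,"x":0,"y":0,"z":0,"ax":0,"ay":7.5,"az":0},
    {"fingers":42,"x":0,"y":0,"z":0,"ax":0,"ay":7.5,"az":0},
    {"fingers":42,"x":13,"y":0,"z":18,"ax":0,"ay":0,"az":0},
    {"fingers":42,"x":14,"y":0,"z":22,"ax":0,"ay":0,"az":0},
    {"fingers":42,"x":0,"y":0,"z":15,"ax":0,"ay":0,"az":0},
    {"fingers":42,"x":0,"y":0,"z":0,"ax":0,"ay":0,"az":0}
  ]
}}

```text
t: 12.8
eef_pos: [0.5473, -0.2561, 0.0534]
tool_rot: [0.01, 0.974, -0.107, 0.198]
contact_force: [-0.4, -0.1, -0.5]
gripper_width: 0.489
grasp_force: 0.0
```

```bash
python3 - <<'E'
from h import *
delta([ 0.5749,-0.27378,0.02323],-13.0,30)
c=cam("wrist");g=cv2.cvtColor(c["pixels"],cv2.COLOR_RGB2BGR)
cv2.imwrite("pics/p5.png",cv2.resize(g[60:380,190:450],None,fx=1.8,fy=1.8,interpolation=cv2.INTER_CUBIC))
E
```

```text
t 12.8 at [ 0.5473 -0.2561  0.0534] rot [[0.899, -0.213, 0.384], [-0.205, -0.977, -0.062], [0.388, -0.023, -0.921]]
shift mm, then turn [16.7 12.1 39.5] | shift after the turn [11.7 11.  41.6] | turn deg [-1.5  7.2  0.1] F [-0.4 -0.1 -0.5]
```

View pics/p5.png

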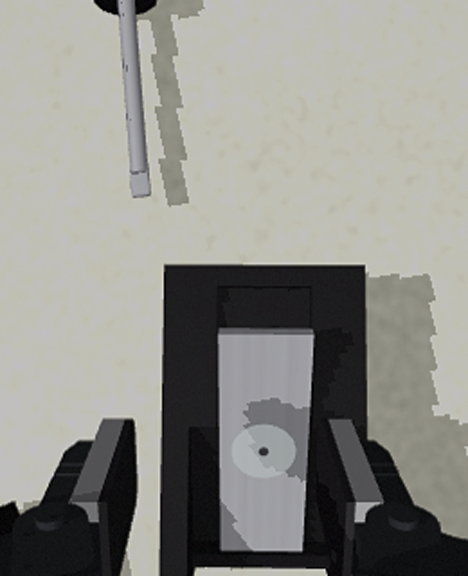

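The slide is still tilted. The turn was cut short by the speed limit, so the arm is 7° and about 11 mm sideways from the aim. I'll correct that slowly.

Emit:
{"fn": "jog_arm", "kwargs": {
  "rows": [
    {"fingers":42,"x":0,"y":0,"z":0,"ax":-0.4,"ay":1.8,"az":0},
    {"fingers":42,"x":0,"y":0,"z":0,"ax":-0.4,"ay":1.8,"az":0},
    {"fingers":42,"x":0,"y":0,"z":0,"ax":-0.4,"ay":1.8,"az":0},
    {"fingers":42,"x":0,"y":0,"z":0,"ax":-0.3,"ay":1.8,"az":0},
    {"fingers":42,"x":4,"y":4,"z":2,"ax":0,"ay":0,"az":0},
    {"fingers":42,"x":4,"y":4,"z":2,"ax":0,"ay":0,"az":0},
    {"fingers":42,"x":3,"y":3,"z":2,"ax":0,"ay":0,"az":0},
    {"fingers":42,"x":0,"y":0,"z":0,"ax":0,"ay":0,"az":0}
  ]
}}

```text
t: 13.65
eef_pos: [0.5568, -0.2666, 0.0535]
tool_rot: [0.013, 0.968, -0.107, 0.225]
contact_force: [-0.5, 0.3, -0.2]
gripper_width: 0.492
grasp_force: 0.0
```

```bash
python3 - <<'E'
from h import *
delta([ 0.5749,-0.27378,0.02323],-13.0,30)
c=cam("wrist");g=c["pixels"].astype(int).mean(2)
E=np.array([.542,-.266,.032])-.003*np.array([.973,-.230,0])
# slide sides and finger inner faces by row
for r in (260,285,300,315): 
    row=g[r]; print(r,[int(i) for i in np.where(abs(np.diff(row))>25)[0] if 200<i<450])
E
```

```text
t 13.65 at [ 0.5568 -0.2666  0.0535] rot [[0.876, -0.213, 0.433], [-0.201, -0.977, -0.074], [0.439, -0.023, -0.898]]
shift mm, then turn [ 4.1  3.9 35.5] | shift after the turn [ 1.6  3.  35.8] | turn deg [-1.5  4.  -0. ] F [-0.5  0.3 -0.2]
260 [264, 265, 377, 417, 447, 448, 449]
285 [263, 264, 294, 346, 347, 377, 378, 419]
300 [243, 256, 294, 295, 314, 346, 374, 387, 436]
315 [222, 223, 237, 251, 294, 295, 315, 345, 346, 379, 393, 407, 408]
```

```bash
python3 - <<'E'
from h import *
o=bot.get_obs();print(o["q"].round(3),o["joint_vel"].round(3))
E
```

```text
[ 0.237  0.451  0.202  2.188 -1.252  0.199 -0.189] [-0.002 -0.004 -0.005  0.015 -0.016 -0.001  0.016]
```

```bash
python3 - <<'E'
from h import *
C=np.array([.542,-.266,0]);u=np.array([.973,-.230,0]);z=np.array([0,0,1]);E=C-.003*u+.032*z
a=np.radians(30);d=u*np.cos(a)+z*np.sin(a);nn=-u*np.sin(a)+z*np.cos(a)
o,r=tool();P=E+.0275*d-.003*nn;T=P+.0235*r.apply([0,0,1]);print(T,(r.inv().apply(T-o["eef_pos"])*1e3).round(1))
E
```

```text
[ 0.57388198 -0.27285364  0.02203597] [ 3.   3.7 36.1]
```

Emit:
{"fn": "jog_arm", "kwargs": {
  "rows": [
    {"fingers":42,"x":1,"y":1.2,"z":2,"ax":0,"ay":0,"az":0},
    {"fingers":42,"x":1,"y":1.2,"z":3,"ax":0,"ay":0,"az":0},
    {"fingers":42,"x":1,"y":1.3,"z":4,"ax":0,"ay":0,"az":0},
    {"fingers":42,"x":0,"y":0,"z":4,"ax":0,"ay":0,"az":0},
    {"fingers":42,"x":0,"y":0,"z":4,"ax":0,"ay":0,"az":0},
    {"fingers":42,"x":0,"y":0,"z":4,"ax":0,"ay":0,"az":0},
    {"fingers":42,"x":0,"y":0,"z":3,"ax":0,"ay":0,"az":0},
    {"fingers":42,"x":0,"y":0,"z":0,"ax":0,"ay":0,"az":0}
  ]
}}

```text
t: 14.5
eef_pos: [0.5682, -0.2712, 0.0323]
tool_rot: [0.013, 0.968, -0.107, 0.225]
contact_force: [0.4, 0.1, -0.6]
gripper_width: 0.491
grasp_force: 0.0
```

```bash
cat > g.py <<'E'
from h import *
C=np.array([.542,-.266,0]);u=np.array([.973,-.230,0]);z=np.array([0,0,1]);E=C-.003*u+.032*z
a=np.radians(30);d=u*np.cos(a)+z*np.sin(a);nn=-u*np.sin(a)+z*np.cos(a)
o,r=tool();P=E+.0275*d-.003*nn;T=P+.0235*r.apply([0,0,1])
print(o["eef_pos"].round(4),o["q"].round(2),r.as_matrix().round(3).tolist(),(r.inv().apply(T-o["eef_pos"])*1e3).round(1))
E
python3 g.py
```

```text
[ 0.5682 -0.2712  0.0323] [ 0.29  0.5   0.14  2.16 -1.36  0.17 -0.07] [[0.876, -0.213, 0.432], [-0.202, -0.977, -0.072], [0.438, -0.024, -0.899]] [ 0.8  0.6 11.8]
```

Emit:
{"fn": "jog_arm", "kwargs": {
  "rows": [
    {"fingers":42,"x":0,"y":0,"z":0,"ax":0,"ay":-1,"az":0},
    {"fingers":42,"x":0,"y":0,"z":0,"ax":0,"ay":-1,"az":0},
    {"fingers":42,"x":0,"y":0,"z":0,"ax":0,"ay":-1,"az":0},
    {"fingers":42,"x":0,"y":0,"z":0,"ax":0,"ay":-1,"az":0},
    {"fingers":42,"x":0,"y":0,"z":0,"ax":-0.5,"ay":-1,"az":0},
    {"fingers":42,"x":0,"y":0,"z":0,"ax":-0.5,"ay":-1,"az":0},
    {"fingers":42,"x":0,"y":0,"z":0,"ax":-0.4,"ay":0,"az":0},
    {"fingers":42,"x":0,"y":0,"z":0,"ax":0,"ay":0,"az":0}
  ]
}}

```text
t: 15.3
eef_pos: [0.5685, -0.2708, 0.0328]
tool_rot: [0.019, 0.979, -0.109, 0.173]
contact_force: [0.3, -0.3, -0.8]
gripper_width: 0.491
grasp_force: 0.0
```

```bash
python3 g.py
```

```text
[ 0.5685 -0.2708  0.0328] [-0.01  0.55  0.48  2.11 -1.06  0.34 -0.44] [[0.917, -0.22, 0.334], [-0.207, -0.975, -0.075], [0.342, -0.0, -0.94]] [-0.8  1.4 12.2]
```

Emit:
{"fn": "jog_arm", "kwargs": {
  "rows": [
    {"fingers":42,"x":-0.8,"y":0.7,"z":1,"ax":0,"ay":0,"az":0},
    {"fingers":42,"x":0,"y":0,"z":2,"ax":0,"ay":0,"az":0},
    {"fingers":42,"x":0,"y":0,"z":2,"ax":0,"ay":0,"az":0},
    {"fingers":42,"x":0,"y":0,"z":2,"ax":0,"ay":0,"az":0},
    {"fingers":42,"x":0,"y":0,"z":2,"ax":0,"ay":0,"az":0},
    {"fingers":42,"x":0,"y":0,"z":2,"ax":0,"ay":0,"az":0},
    {"fingers":42,"x":0,"y":0,"z":1,"ax":0,"ay":0,"az":0},
    {"fingers":42,"x":0,"y":0,"z":0,"ax":0,"ay":0,"az":0}
  ]
}}

```text
t: 16.1
eef_pos: [0.5714, -0.2727, 0.0211]
tool_rot: [0.019, 0.979, -0.11, 0.172]
contact_force: [-0.0, -0.4, 0.1]
gripper_width: 0.49
grasp_force: 0.0
```

```bash
python3 g.py;  python3 - <<'E'
from h import *
c=cam("wrist","pics/w6.png");g=cv2.cvtColor(c["pixels"],cv2.COLOR_RGB2BGR)
cv2.imwrite("pics/p6.png",cv2.resize(g[120:380,190:450],None,fx=2,fy=2,interpolation=cv2.INTER_CUBIC))
E
```

```text
[ 0.5714 -0.2727  0.0211] [ 0.03  0.57  0.45  2.1  -1.09  0.32 -0.41] [[0.916, -0.221, 0.333], [-0.208, -0.975, -0.075], [0.342, -0.001, -0.94]] [0.1 0.1 0.1]
```

I've used all ten picture views, so from here I'll check by numbers. Closing the fingers.

Emit:
{"fn": "jog_arm", "kwargs": {
  "rows": [
    {"fingers":34,"x":0,"y":0,"z":0,"ax":0,"ay":0,"az":0},
    {"fingers":30,"x":0,"y":0,"z":0,"ax":0,"ay":0,"az":0},
    {"fingers":26,"x":0,"y":0,"z":0,"ax":0,"ay":0,"az":0},
    {"fingers":20,"x":0,"y":0,"z":0,"ax":0,"ay":0,"az":0},
    {"fingers":20,"x":0,"y":0,"z":0,"ax":0,"ay":0,"az":0},
    {"fingers":20,"x":0,"y":0,"z":0,"ax":0,"ay":0,"az":0},
    {"fingers":20,"x":0,"y":0,"z":0,"ax":0,"ay":0,"az":0},
    {"fingers":20,"x":0,"y":0,"z":0,"ax":0,"ay":0,"az":0}
  ],
  "force": 40
}}

```text
t: 16.95
eef_pos: [0.5716, -0.2727, 0.0214]
tool_rot: [0.019, 0.979, -0.11, 0.173]
contact_force: [0.1, 1.1, 0.5]
gripper_width: 0.28
grasp_force: 39.2
```

```bash
cat > sl.py <<'E'
from h import *
# slide outline as seen by wrist cam: corners from bright low-saturation blob nearest mid column
def sl(fn=None):
    c=cam("wrist",fn);p=c["pixels"].astype(int);m=((p.min(2)>150)&(p.max(2)-p.min(2)<22)).astype('uint8')
    n,l,s,_=cv2.connectedComponentsWithStats(m[:, 230:400]); 
    for i in range(1,n):
        if s[i,4]>1500: 
            k=(l==i).astype('uint8');ct=max(cv2.findContours(k,0,2)[0],key=cv2.contourArea);q=cv2.approxPolyDP(ct,5,True)[:,0]+[230,0]
            print(s[i],q.tolist()[:10])
sl()
E
python3 sl.py
```

```text
[    0     0   170   344 38299] [[399, 0], [270, 0], [277, 72], [254, 76], [266, 204], [253, 205], [240, 103], [245, 101], [240, 79], [230, 81]]
[  57  345   57   84 1824] [[295, 345], [295, 413], [288, 408], [287, 375], [288, 408], [299, 420], [294, 421], [312, 428], [341, 423], [343, 386]]
```

Emit:
{"fn": "jog_arm", "kwargs": {
  "rows": [
    {"fingers":20,"x":1.4,"y":0,"z":-3.8,"ax":0,"ay":0,"az":0},
    {"fingers":20,"x":2.7,"y":0,"z":-7.5,"ax":0,"ay":0,"az":0},
    {"fingers":20,"x":4,"y":0,"z":-11,"ax":0,"ay":0,"az":0},
    {"fingers":20,"x":6,"y":0,"z":-17,"ax":0,"ay":0,"az":0},
    {"fingers":20,"x":7,"y":0,"z":-19,"ax":0,"ay":0,"az":0},
    {"fingers":20,"x":7,"y":0,"z":-19,"ax":0,"ay":0,"az":0},
    {"fingers":20,"x":6,"y":0,"z":-17,"ax":0,"ay":0,"az":0},
    {"fingers":20,"x":0,"y":0,"z":0,"ax":0,"ay":0,"az":0}
  ]
}}

```text
t: 17.8
eef_pos: [0.5726, -0.2736, 0.1244]
tool_rot: [0.02, 0.978, -0.11, 0.174]
contact_force: [0.4, -0.3, -1.2]
gripper_width: 0.282
grasp_force: 39.2
```

```bash
python3 - <<'E'
from h import *
o,r=tool();print(o["eef_pos"],o["gripper_width"],o["grasp_force"],r.as_matrix().round(3).tolist(),o["q"].round(2))
c=cam("wrist","pics/w7.png")
g=c["pixels"].astype(int).mean(2)
for r in range(230,480,10): print(r,' '.join('%3d'%v for v in g[r,230:410:6]))
E
```

```text
[ 0.57259652 -0.27356339  0.12435586] 0.28202406656704304 39.240848422050476 [[0.915, -0.222, 0.337], [-0.208, -0.975, -0.077], [0.346, 0.0, -0.938]] [-0.21  0.45  0.75  2.06 -0.82  0.52 -0.68]
230 182 180 181 180 183 183 177 180 181 182 176 179 181 181 180 178 180 180 180 181 182 181 180 180 181 180 179 179 179 181
240 182 180 180 180 180 180 180 182 181 182 179 180 179 180 175 181 182 181 181 180 179 182 179 179 179 181 182 181 181 181
250 180 182 180 180 182 182 181 178 180 180 180 182 182 178 181 179 182 180 179 181 180 180 182 181 180 183 181 179 180 180
260 182 182 182 180 182 182 180 155  29  28  28  29  27  26  28  29  28  30  27  28  28  88 131 127 131 131 129 181 180 180
270 179 181 180 181 181 182 180 154  30  30  31  23  29  28  29  29  28  29  29  27  27  89 134 138 133 135 131 180 180 180
280 181 182 179 180 180 180 179 156  29  29  27  20  27  29  28  28  30  28  29  29  30  92 132 135 128 134 133 180 181 105
290 181 181 179 181 181 180 181 126  31  25  28  22  27  28  27  29  28  30  27  27  30  64 134 134 131 132 136 181 181 180
300 180 182 180 183 179 182 186  75  7
[... 1493 characters left out ...]
 147 152 149 152 149 149 151 149 149 179 180 180  15  16  15  18  20  18  18  16
430  18  19  19  16  16  17  18  17  13  14  13  11  16  13  18  13  12  14  13  17  11  11  10  18  17  16  18  18  18  17
440  20  27  17  16  18  18  15  15  10  11  15  13  13  12  10  17  12  11  10  13  12  13  10  19  17  16  18  28  14  20
450  17  16  17  19  16  19  12  13  14  13  16  14  12  14  12  17  15  16  13  17  14  15  15  16  21  19  13  12  16  16
460  14  11   9  10  12  13  10  10  14  12  16   8  14  14  13  13  15  13  14  15  14  11  21  12  13  14  12  12  10  10
470   8   8  13  13  10  16  15  14  17  14  16  12  12  15  13  13  16  14  11  11  12  12  21  13  13  12  11  12  13   9
```

The slide is in the grip: its end face is at rows 308–315 and its window near row 380. Next I'll fit its pose in the tool frame.

```bash
python3 - <<'E'
from h import *
from scipy.optimize import least_squares
o,r=tool();c=load("wrist");g=c["pixels"].astype(int).mean(2)
col=g[:,322:334].mean(1);print([(i,int(col[i])) for i in list(range(302,322))]+[(i,int(col[i])) for i in range(360,402,2)])
row=g[335];print([(i,int(row[i])) for i in list(range(280,296))+list(range(340,352))])
row=g[412];print([(i,int(row[i])) for i in list(range(284,296))+list(range(338,350))])
ctr=[(rr,cc) for rr in range(365,400) for cc in range(300,330) if g[rr,cc]<110 and rr>372];print(np.mean(ctr,0),len(ctr))
E
```

```text
[(302, 29), (303, 28), (304, 25), (305, 75), (306, 77), (307, 78), (308, 76), (309, 70), (310, 67), (311, 97), (312, 107), (313, 107), (314, 107), (315, 107), (316, 107), (317, 107), (318, 107), (319, 107), (320, 107), (321, 107), (360, 107), (362, 107), (364, 106), (366, 123), (368, 136), (370, 145), (372, 151), (374, 151), (376, 160), (378, 162), (380, 165), (382, 167), (384, 167), (386, 167), (388, 166), (390, 161), (392, 157), (394, 150), (396, 150), (398, 149), (400, 149)]
[(280, 11), (281, 12), (282, 11), (283, 11), (284, 10), (285, 8), (286, 24), (287, 112), (288, 107), (289, 106), (290, 106), (291, 106), (292, 106), (293, 107), (294, 107), (295, 109), (340, 107), (341, 106), (342, 106), (343, 109), (344, 114), (345, 0), (346, 9), (347, 6), (348, 8), (349, 9), (350, 10), (351, 6)]
[(284, 178), (285, 178), (286, 177), (287, 175), (288, 145), (289, 147), (290, 148), (291, 148), (292, 149), (293, 149), (294, 151), (295, 150), (338, 150), (339, 149), (340, 151), (341, 152), (342, 153), (343, 175), (344, 180), (345, 179), (346, 179), (347, 180), (348, 179), (349, 178)]
[379.375 315.125] 24
```

```bash
python3 - <<'E'
from h import *
from scipy.optimize import least_squares
o,r=tool();c=load("wrist");p0=o["eef_pos"]
def pose(x):
    # end-bottom-centre (mm, tool x,z), phi: slide length axis (towards raised end) = x_t cos - z_t sin ; up normal
    e=np.array([x[0],x[3],x[1]])/1e3;f=np.radians(x[2]);d=np.array([np.cos(f),0,-np.sin(f)]);n=np.array([-np.sin(f),0,-np.cos(f)]);return e,d,n
def px(p):return w2p(c,p0+r.apply(p))
y=np.array([0,.001,0])
def res(x):
    e,d,n=pose(x);o_=[]
    o_+=[px(e)[1]-304.5,px(e+.004*n)[1]-310.5,px(e-.038*d+.004*n)[1]-379.4,px(e-.038*d+.004*n)[0]-315.1]
    for row,w in((335,58.2),(412,54.8)):
        # s along slide so that row matches
        s=np.linspace(0,.076,153);P=[px(e-t*d+.004*n)[1] for t in s];t=np.interp(row,P,s);q=e-t*d+.004*n
        o_.append((np.linalg.norm(px(q+13*y)-px(q-13*y))-w)*1.0)
    return o_
s=least_squares(res,[5,-26,10,0]);print(s.x.round(2),np.round(s.fun,2))
E
```

```text
[  0.63 -17.33   4.59   1.34] [ 0.34 -0.64  0.36 -0.    0.78 -1.26]
```

```bash
cat > n.py <<'E'
from h import *
import sys
def goal(h,N=np.array([.5386,.1531,.043]),yaw=-4.5,phi=10,e=(5,0,-26.8)):
    t=R.from_euler('z',yaw,degrees=True)*R.from_euler('x',180,degrees=True)*R.from_euler('y',-phi,degrees=True)
    f=np.radians(phi);s=np.array(e)/1e3-.038*np.array([np.cos(f),0,-np.sin(f)])
    T=N+[0,0,h]-t.apply(s);print("goal",T.round(4));delta(T,yaw,-phi);return T
if __name__=="__main__":goal(float(sys.argv[1]));print(bot.get_obs()["q"].round(2))
E
python3 n.py .07
```

```text
goal [0.5669 0.1509 0.0875]
t 17.85 at [ 0.572  -0.2728  0.1228] rot [[0.916, -0.221, 0.335], [-0.208, -0.975, -0.076], [0.344, -0.0, -0.939]]
shift mm, then turn [-104.7 -412.1   -0.6] | shift after the turn [ -31.5 -422.    41.5] | turn deg [  0.7 -30.1  -8.3] F [-0.7 -0.5 -1.5]
[-0.21  0.45  0.75  2.06 -0.82  0.52 -0.68]
```

Emit:
{"fn": "jog_arm", "kwargs": {
  "rows": [
    {"fingers":20,"x":2,"y":0,"z":-6,"ax":0,"ay":-3.8,"az":-1},
    {"fingers":20,"x":2,"y":0,"z":-6,"ax":0,"ay":-3.8,"az":-1},
    {"fingers":20,"x":1,"y":0,"z":-6,"ax":0,"ay":-3.8,"az":-1},
    {"fingers":20,"x":1,"y":0,"z":-6,"ax":0,"ay":-3.8,"az":-1},
    {"fingers":20,"x":0,"y":0,"z":-6,"ax":0,"ay":-3.8,"az":-1},
    {"fingers":20,"x":0,"y":0,"z":-6,"ax":0,"ay":-3.8,"az":-1},
    {"fingers":20,"x":0,"y":0,"z":-6,"ax":0,"ay":-3.8,"az":-1},
    {"fingers":20,"x":0,"y":0,"z":-6,"ax":0,"ay":-3.4,"az":-1}
  ]
}}

```text
t: 18.65
eef_pos: [0.5713, -0.2718, 0.1692]
tool_rot: [0.001, 0.995, -0.043, -0.09]
contact_force: [0.9, 0.2, -0.8]
gripper_width: 0.281
grasp_force: 39.3
```

```bash
python3 n.py .08
```

```text
goal [0.5669 0.1509 0.0975]
t 18.65 at [ 0.5713 -0.2718  0.1692] rot [[0.98, -0.085, -0.18], [-0.085, -0.996, 0.006], [-0.179, 0.01, -0.984]]
shift mm, then turn [ -27.4 -421.5   73.7] | shift after the turn [ -24.5 -421.    77.1] | turn deg [ 0.5  0.3 -0.4] F [ 0.9  0.2 -0.8]
[-0.24  0.7   0.89  1.6  -0.46  1.26 -0.91]
```

Emit:
{"fn": "jog_arm", "kwargs": {
  "rows": [
    {"fingers":20,"x":-2,"y":-20,"z":0,"ax":0,"ay":0,"az":0},
    {"fingers":20,"x":-3,"y":-38,"z":0,"ax":0,"ay":0,"az":0},
    {"fingers":20,"x":-3,"y":-40,"z":0,"ax":0,"ay":0,"az":0},
    {"fingers":20,"x":-3,"y":-40,"z":0,"ax":0,"ay":0,"az":0},
    {"fingers":20,"x":-3,"y":-40,"z":0,"ax":0,"ay":0,"az":0},
    {"fingers":20,"x":-3,"y":-40,"z":0,"ax":0,"ay":0,"az":0},
    {"fingers":20,"x":-3,"y":-40,"z":0,"ax":0,"ay":0,"az":0},
    {"fingers":20,"x":-3,"y":-40,"z":0,"ax":0,"ay":0,"az":0}
  ]
}}

```text
t: 19.45
eef_pos: [0.5737, 0.0285, 0.1699]
tool_rot: [0.001, 0.995, -0.043, -0.089]
contact_force: [1.0, 0.7, -0.4]
gripper_width: 0.282
grasp_force: 39.3
```

```bash
python3 n.py .08
```

```text
goal [0.5669 0.1509 0.0975]
t 19.45 at [0.5737 0.0285 0.1699] rot [[0.98, -0.085, -0.177], [-0.086, -0.996, 0.005], [-0.177, 0.011, -0.984]]
shift mm, then turn [  -4.4 -122.1   73. ] | shift after the turn [  -3.6 -121.5   74.2] | turn deg [ 0.5  0.2 -0.5] F [ 1.   0.7 -0.4]
[-0.76  0.62  0.91  1.74 -0.49  1.23 -1.34]
```

Emit:
{"fn": "jog_arm", "kwargs": {
  "rows": [
    {"fingers":20,"x":-1,"y":-25,"z":0,"ax":0,"ay":0,"az":0},
    {"fingers":20,"x":-1,"y":-30,"z":5,"ax":0,"ay":0,"az":0},
    {"fingers":20,"x":-1,"y":-30,"z":10,"ax":0,"ay":0,"az":0},
    {"fingers":20,"x":-1,"y":-25,"z":10,"ax":0.2,"ay":0,"az":0},
    {"fingers":20,"x":0,"y":-12,"z":12,"ax":0.3,"ay":0,"az":-0.5},
    {"fingers":20,"x":0,"y":0,"z":13,"ax":0,"ay":0.2,"az":0},
    {"fingers":20,"x":0,"y":0,"z":10,"ax":0,"ay":0,"az":0},
    {"fingers":20,"x":0,"y":0,"z":0,"ax":0,"ay":0,"az":0}
  ]
}}

```text
t: 20.25
eef_pos: [0.5692, 0.1468, 0.1098]
tool_rot: [-0.002, 0.995, -0.041, -0.088]
contact_force: [0.1, 0.0, -0.1]
gripper_width: 0.284
grasp_force: 39.3
```

```bash
python3 n.py .04; python3 - <<'E'
from h import *
c=cam("wrist","pics/w8.png");g=c["pixels"].astype(int).mean(2)
N=np.array([.5386,.1531,0]);a=np.radians(-4.5);X=np.array([np.cos(a),np.sin(a),0]);Y=np.array([-np.sin(a),np.cos(a),0])
for nm,s,t,h in [("stop+ inner top",.0405,0,.047),("stop+ top corner",.0405,.009,.047),("c2",.0405,-.009,.047),("plate edge",.055,0,.037),("plate corners",.055,.035,.037),("",.055,-.035,.037),("pin",0,.0185,.047),("pin",0,-.0185,.047)]: print(nm,w2p(c,N+s*X+t*Y+[0,0,h]).round(1))
for r in range(180,330,6): print(r,' '.join('%3d'%v for v in g[r,190:450:7]))
E
```

```text
goal [0.5669 0.1509 0.0575]
t 20.25 at [0.5692 0.1468 0.1098] rot [[0.981, -0.081, -0.174], [-0.08, -0.997, 0.011], [-0.174, 0.003, -0.985]]
shift mm, then turn [ 6.6 -4.  52. ] | shift after the turn [ 6.5 -3.8 52. ] | turn deg [ 0.1  0.  -0.2] F [ 0.1  0.  -0.1]
[-0.89  0.69  0.84  1.76 -0.59  1.15 -1.46]
stop+ inner top [307.4 216.1]
stop+ top corner [292.8 216.2]
c2 [322.1 216.1]
plate edge [307.4 188.2]
plate corners [251.1 188.4]
 [363.7 188. ]
pin [280.4 271.9]
pin [336.1 271.7]
180 195 197 199 196 197 198 198 198 196 195 198 199 199 199 197 145 145 146 146 147 195 196 194 196 198 196 196 191 193 191 192 192 145 141 142 199 152 145
186  93  94  95  85  84  85  85  86  85 111 110 110 109 112 110 108 108 105 108 105 107 104 103 105 101  87  89 102 102 147 193 181 142 145 148 141 144 147
192 169 118 118 118 119 118 118 118 118 116 130 131 190 188 188 189 189 182 189 190 188 186 187 188 185 118 117 167 168 142 194 173 147 144 139 148 139 144
198 168 117 117 117 117 117 117 117 117 101 129 131 132 132 189 190 190 183 189 191 188 186 187 188 186 115 116 169 169 143 140 134 146 147 1
[... 2590 characters left out ...]
 139 137 139 112  46  72 116 113 121 147 147 142 140 198 195 196 130 135 141
306 168 168 168 119 118 118 119 119 119  23  18  72  73  16  80  82  81  81  81  80  80  79  83  14  71  73  21 106 148 142 143 139 195 197 192 196 195 198
312 171 172 173 132 122 123 121 122 123  19  18  71  71  11 116 120 116 117 118 120 119 119 121  16  71  71  21  17 149 138 143 138 197 198 190 192 198 197
318 197 198 197 197 143 145 146 144  90  17  18  71  72  13 116 118 116 116 118 118 118 118 122  16  72  71  19  18 206 150 141 146 197 199 192 195 198 197
324 195 197 197 198 198 138 146 147  16  17  33  71  73  15 115 118 115 117 118 119 119 118 123   6  72  71  15  16  30 126 145 142 191 197 196 197 197 196
```

The nest's dark bar shows at about columns 295–322, with the pins near (282,267) and (338,267). I'll refine these.

```bash
python3 - <<'E'
from h import *
c=load("wrist");g=c["pixels"].astype(int).mean(2)
print("bar col mid");
for cc in (304,309,314): print(cc,[(r,int(g[r,cc])) for r in range(190,216)])
for c0 in (274,330):
    print("pin",[' '.join('%3d'%v for v in g[r,c0:c0+18]) for r in range(256,276)].__str__().replace("', '","\n"))
print("plate left", [(i,int(g[230,i])) for i in range(245,268)], [(i,int(g[230,i])) for i in range(355,372)],[(i,int(g[230,i])) for i in list(range(288,300))+list(range(316,328))],[(i,int(g[195,i])) for i in list(range(288,300))+list(range(316,328))])
E
```

```text
bar col mid
304 [(190, 186), (191, 186), (192, 186), (193, 186), (194, 186), (195, 186), (196, 186), (197, 187), (198, 186), (199, 186), (200, 190), (201, 168), (202, 67), (203, 33), (204, 38), (205, 42), (206, 36), (207, 70), (208, 87), (209, 59), (210, 57), (211, 58), (212, 59), (213, 58), (214, 39), (215, 42)]
309 [(190, 183), (191, 183), (192, 182), (193, 183), (194, 183), (195, 183), (196, 183), (197, 183), (198, 183), (199, 184), (200, 188), (201, 165), (202, 67), (203, 36), (204, 39), (205, 43), (206, 38), (207, 72), (208, 58), (209, 57), (210, 58), (211, 59), (212, 60), (213, 59), (214, 39), (215, 41)]
314 [(190, 189), (191, 189), (192, 189), (193, 189), (194, 189), (195, 189), (196, 188), (197, 188), (198, 189), (199, 190), (200, 193), (201, 170), (202, 68), (203, 35), (204, 38), (205, 43), (206, 37), (207, 73), (208, 59), (209, 57), (210, 57), (211, 59), (212, 60), (213, 59), (214, 39), (215, 41)]
pin ['134 135 134 134 134 133 134 135 135 135 136 137 137 135 135 135 134 135
134 134 133 133 134 133 133 135 135 135 136 138 136 135 135 134 134 134
134 134 134 133 134 133 134 1
[... 3075 characters left out ...]
), (361, 132), (362, 145), (363, 144), (364, 145), (365, 144), (366, 144), (367, 145), (368, 144), (369, 144), (370, 143), (371, 144)] [(288, 136), (289, 134), (290, 135), (291, 135), (292, 137), (293, 139), (294, 119), (295, 50), (296, 54), (297, 55), (298, 55), (299, 56), (316, 57), (317, 54), (318, 55), (319, 56), (320, 56), (321, 54), (322, 61), (323, 144), (324, 137), (325, 134), (326, 132), (327, 132)] [(288, 189), (289, 188), (290, 188), (291, 188), (292, 188), (293, 187), (294, 189), (295, 190), (296, 188), (297, 185), (298, 185), (299, 184), (316, 188), (317, 190), (318, 191), (319, 189), (320, 187), (321, 188), (322, 190), (323, 190), (324, 187), (325, 185), (326, 184), (327, 182)]
```

```bash
sed -i 's/\.5386,\.1531,\.043/.5400,.1529,.043/; s/e=(5,0,-26.8)/e=(5.5,1.34,-26.8)/' n.py; python3 n.py .012
```

```text
goal [0.5679 0.152  0.0296]
t 20.3 at [0.57   0.147  0.1108] rot [[0.982, -0.081, -0.173], [-0.08, -0.997, 0.012], [-0.173, 0.002, -0.985]]
shift mm, then turn [11.6 -5.1 80.5] | shift after the turn [11.7 -4.9 80.5] | turn deg [ 0.1 -0.  -0.2] F [ 0.2 -0.7  1.2]
[-0.89  0.69  0.84  1.76 -0.59  1.15 -1.46]
```

Emit:
{"fn": "jog_arm", "kwargs": {
  "rows": [
    {"fingers":20,"x":3,"y":-2,"z":5,"ax":0,"ay":0,"az":0},
    {"fingers":20,"x":4,"y":-2,"z":10,"ax":0,"ay":0,"az":0},
    {"fingers":20,"x":4,"y":-1,"z":15,"ax":0,"ay":0,"az":0},
    {"fingers":20,"x":0.7,"y":0,"z":15,"ax":0,"ay":0,"az":0},
    {"fingers":20,"x":0,"y":0,"z":12,"ax":0,"ay":0,"az":0},
    {"fingers":20,"x":0,"y":0,"z":8,"ax":0,"ay":0,"az":0},
    {"fingers":20,"x":0,"y":0,"z":5,"ax":0,"ay":0,"az":0},
    {"fingers":20,"x":0,"y":0,"z":0,"ax":0,"ay":0,"az":0}
  ]
}}

```text
t: 21.1
eef_pos: [0.5699, 0.1539, 0.0398]
tool_rot: [-0.003, 0.995, -0.039, -0.087]
contact_force: [-0.1, 0.0, -0.2]
gripper_width: 0.284
grasp_force: 39.3
```

```bash
python3 n.py .012; cat > chk.py <<'E'
from h import *
c=cam("wrist");g=c["pixels"].astype(int).mean(2)
N=np.array([.5400,.1529,0]);a=np.radians(-4.5);X=np.array([np.cos(a),np.sin(a),0]);Y=np.array([-np.sin(a),np.cos(a),0])
print("stop+ inner top",*[w2p(c,N+.0405*X+t*Y+[0,0,.047]).round(1) for t in(.009,0,-.009)],"nest bar z43 at slide end",w2p(c,N+.038*X+[0,0,.043]).round(1),"centre",w2p(c,N+[0,0,.043]).round(1))
for cc in (309,315): print(cc,[int(g[r,cc]) for r in range(230,330)])
print([int(v) for v in g[270,270:360]]); print([int(v) for v in g[330,270:360]])
E
python3 chk.py
```

```text
goal [0.5679 0.152  0.0296]
t 21.1 at [0.5699 0.1539 0.0398] rot [[0.982, -0.079, -0.173], [-0.078, -0.997, 0.012], [-0.173, 0.001, -0.985]]
shift mm, then turn [-0.   2.  10.4] | shift after the turn [-0.   2.  10.4] | turn deg [ 0.1 -0.  -0. ] F [-0.1  0.  -0.2]
[-0.85  0.78  0.78  1.79 -0.66  1.04 -1.42]
stop+ inner top [300.7 277.3] [320.8 277.3] [340.9 277.3] nest bar z43 at slide end [320.7 277.1] centre [320.2 340. ]
309 [104, 87, 89, 91, 91, 95, 97, 96, 121, 161, 177, 183, 184, 183, 183, 184, 184, 184, 184, 183, 183, 183, 183, 184, 184, 183, 185, 193, 83, 33, 37, 36, 38, 39, 40, 41, 39, 44, 69, 79, 57, 55, 57, 57, 57, 59, 53, 40, 54, 55, 54, 56, 55, 54, 54, 55, 54, 56, 54, 55, 56, 53, 54, 54, 55, 54, 55, 55, 56, 55, 54, 55, 54, 53, 59, 79, 81, 79, 79, 79, 76, 113, 116, 116, 115, 115, 115, 115, 116, 114, 115, 115, 116, 114, 115, 115, 115, 115, 115, 115]
315 [107, 90, 90, 91, 91, 92, 94, 94, 120, 162, 178, 184, 185, 185, 184, 184, 184, 184, 184, 184, 185, 184, 186, 185, 186, 185, 186, 194, 83, 33, 38, 37, 37, 40, 41, 39, 42, 43, 67, 79, 60, 56, 57, 58, 57, 58, 54, 41, 54, 54, 5
[... 346 characters left out ...]
3, 134, 134, 134, 134, 136, 139, 37, 53, 73, 56, 58, 57, 57, 57, 58, 58, 57, 59, 57, 60, 58, 57, 57, 59, 58, 58, 58, 58, 58, 56, 56, 57, 57, 57, 56, 58, 56, 56, 57, 56, 57, 57, 57, 57, 54, 53, 116, 137, 133, 132, 132, 131, 132, 134, 136, 138, 136, 135, 134, 135, 135, 136, 135, 135]
[69, 70, 71, 71, 30, 13, 15, 15, 15, 13, 11, 15, 12, 12, 14, 13, 47, 119, 114, 113, 114, 112, 113, 115, 116, 117, 116, 116, 115, 115, 115, 113, 113, 112, 114, 114, 116, 115, 116, 117, 115, 114, 115, 114, 114, 115, 116, 116, 117, 117, 116, 116, 117, 118, 117, 118, 117, 119, 117, 118, 116, 115, 112, 115, 115, 115, 115, 115, 117, 116, 117, 117, 117, 118, 123, 35, 6, 12, 14, 15, 14, 13, 11, 13, 17, 16, 14, 46, 72, 69]
```

Emit:
{"fn": "jog_arm", "kwargs": {
  "rows": [
    {"fingers":20,"x":0,"y":1,"z":2,"ax":0,"ay":0,"az":0},
    {"fingers":20,"x":0,"y":1,"z":3,"ax":0,"ay":0,"az":0},
    {"fingers":20,"x":0,"y":0.4,"z":3,"ax":0,"ay":0,"az":0},
    {"fingers":20,"x":0,"y":0,"z":3,"ax":0,"ay":0,"az":0},
    {"fingers":20,"x":0,"y":0,"z":2,"ax":0,"ay":0,"az":0},
    {"fingers":20,"x":0,"y":0,"z":2,"ax":0,"ay":0,"az":0},
    {"fingers":20,"x":0,"y":0,"z":1,"ax":0,"ay":0,"az":0},
    {"fingers":20,"x":0,"y":0,"z":0,"ax":0,"ay":0,"az":0}
  ]
}}

```text
t: 21.95
eef_pos: [0.5674, 0.1518, 0.0245]
tool_rot: [-0.003, 0.995, -0.039, -0.086]
contact_force: [-0.4, 0.4, -0.0]
gripper_width: 0.279
grasp_force: 39.3
```

```bash
sed -i 's/\.1529/.1525/' n.py chk.py; python3 n.py .003;python3 chk.py
```

```text
goal [0.5679 0.1516 0.0206]
t 21.95 at [0.5674 0.1518 0.0245] rot [[0.982, -0.078, -0.172], [-0.077, -0.997, 0.013], [-0.172, 0.001, -0.985]]
shift mm, then turn [1.2 0.1 3.8] | shift after the turn [1.2 0.1 3.8] | turn deg [ 0.1 -0.1 -0. ] F [-0.4  0.4 -0. ]
[-0.84  0.8   0.76  1.8  -0.68  1.01 -1.4 ]
stop+ inner top [294.7 293. ] [316.7 293. ] [338.7 293. ] nest bar z43 at slide end [316.7 292.3] centre [316.6 359. ]
309 [190, 190, 190, 190, 191, 191, 194, 143, 136, 138, 130, 93, 89, 91, 90, 91, 92, 94, 94, 90, 131, 164, 180, 186, 186, 185, 185, 185, 186, 185, 185, 185, 185, 185, 186, 186, 186, 186, 186, 188, 194, 104, 38, 37, 39, 39, 37, 37, 37, 39, 37, 40, 40, 47, 49, 57, 55, 56, 57, 56, 58, 59, 43, 54, 54, 55, 55, 54, 55, 55, 55, 54, 55, 54, 59, 78, 80, 79, 79, 78, 75, 113, 115, 114, 114, 115, 115, 115, 115, 114, 114, 114, 114, 116, 114, 116, 115, 114, 116, 115]
315 [189, 189, 190, 190, 191, 192, 194, 143, 136, 138, 130, 95, 91, 93, 92, 94, 95, 93, 93, 89, 126, 160, 175, 182, 182, 182, 182, 182, 182, 182, 182, 183, 183, 182, 182, 182, 182, 183, 184, 186, 193, 105, 41, 37, 36, 38
[... 404 characters left out ...]
92, 194, 195, 197, 197, 195, 194, 193, 194, 194, 193, 135, 193, 190, 190, 190, 191, 193, 135, 139, 141, 140, 141, 142, 142, 143, 142, 143, 144, 142, 141, 141, 141, 140, 140, 138, 135, 135, 134, 132, 132, 131, 133, 132, 132, 134, 137, 138, 137, 135, 134, 134, 135, 136, 135, 134, 134]
[70, 69, 71, 70, 29, 11, 15, 16, 16, 13, 18, 13, 12, 15, 14, 14, 46, 119, 114, 113, 114, 113, 114, 115, 116, 116, 116, 116, 115, 115, 114, 112, 113, 113, 114, 114, 116, 116, 115, 115, 115, 114, 114, 113, 113, 115, 116, 117, 116, 116, 116, 115, 116, 117, 117, 117, 118, 118, 118, 116, 115, 114, 114, 114, 115, 115, 115, 116, 116, 117, 117, 118, 116, 119, 123, 35, 5, 10, 9, 12, 12, 16, 14, 11, 15, 17, 14, 46, 74, 69]
```

Emit:
{"fn": "jog_arm", "kwargs": {
  "rows": [
    {"fingers":20,"x":0.8,"y":0,"z":0,"ax":0,"ay":0,"az":0},
    {"fingers":20,"x":0.7,"y":0,"z":0,"ax":0,"ay":0,"az":0},
    {"fingers":20,"x":0,"y":0,"z":1,"ax":0,"ay":0,"az":0},
    {"fingers":20,"x":0,"y":0,"z":1,"ax":0,"ay":0,"az":0},
    {"fingers":20,"x":0,"y":0,"z":1,"ax":0,"ay":0,"az":0},
    {"fingers":20,"x":0,"y":0,"z":0.5,"ax":0,"ay":0,"az":0},
    {"fingers":20,"x":0,"y":0,"z":0.5,"ax":0,"ay":0,"az":0},
    {"fingers":20,"x":0,"y":0,"z":0,"ax":0,"ay":0,"az":0}
  ]
}}

```text
t: 22.8
eef_pos: [0.5682, 0.1517, 0.0204]
tool_rot: [-0.003, 0.995, -0.039, -0.086]
contact_force: [-0.2, -0.4, -0.2]
gripper_width: 0.281
grasp_force: 39.3
```

Emit:
{"fn": "jog_arm", "kwargs": {
  "rows": [
    {"fingers":20,"x":0,"y":0,"z":0.5,"ax":0,"ay":0,"az":0},
    {"fingers":20,"x":0,"y":0,"z":0,"ax":0,"ay":0,"az":0},
    {"fingers":20,"x":0,"y":0,"z":0.5,"ax":0,"ay":0,"az":0},
    {"fingers":20,"x":0,"y":0,"z":0,"ax":0,"ay":0,"az":0},
    {"fingers":20,"x":0,"y":0,"z":0,"ax":0,"ay":0,"az":0},
    {"fingers":20,"x":0,"y":0,"z":0,"ax":0,"ay":0,"az":0},
    {"fingers":20,"x":0,"y":0,"z":0,"ax":0,"ay":0,"az":0},
    {"fingers":20,"x":0,"y":0,"z":0,"ax":0,"ay":0,"az":0}
  ]
}}

```text
t: 23.6
eef_pos: [0.5681, 0.1517, 0.0195]
tool_rot: [-0.003, 0.995, -0.039, -0.086]
contact_force: [-0.2, -0.2, -0.1]
gripper_width: 0.278
grasp_force: 39.3
```

```bash
python3 n.py .000;python3 chk.py | head -3
```

```text
goal [0.5679 0.1516 0.0176]
t 23.6 at [0.5681 0.1517 0.0195] rot [[0.982, -0.078, -0.171], [-0.077, -0.997, 0.013], [-0.172, 0.001, -0.985]]
shift mm, then turn [0.2 0.1 1.9] | shift after the turn [0.2 0.1 1.9] | turn deg [ 0.  -0.1 -0. ] F [-0.2 -0.2 -0.1]
[-0.84  0.8   0.76  1.8  -0.68  1.01 -1.4 ]
stop+ inner top [294.2 301.9] [316.8 301.9] [339.4 301.9] nest bar z43 at slide end [316.7 300.9] centre [316.7 368.4]
309 [187, 188, 188, 188, 188, 188, 189, 189, 189, 190, 190, 190, 193, 142, 135, 136, 139, 110, 90, 88, 89, 90, 90, 90, 92, 94, 94, 102, 150, 170, 184, 185, 185, 185, 184, 184, 185, 185, 185, 185, 185, 185, 185, 185, 185, 184, 184, 186, 193, 103, 40, 37, 37, 36, 35, 36, 38, 38, 39, 38, 38, 43, 48, 51, 55, 55, 56, 56, 58, 56, 58, 51, 54, 55, 59, 78, 79, 79, 79, 77, 75, 113, 114, 114, 114, 115, 114, 114, 114, 114, 114, 114, 114, 115, 114, 113, 114, 114, 114, 114]
315 [187, 187, 187, 187, 188, 189, 189, 189, 189, 190, 189, 190, 194, 142, 135, 137, 140, 110, 91, 90, 92, 93, 94, 94, 94, 92, 91, 99, 146, 167, 181, 183, 182, 182, 185, 135, 128, 128, 129, 128, 128, 127, 126, 126, 126, 126, 127, 129, 136, 74, 37, 36, 35, 37, 36, 36, 36, 38, 38, 40, 37, 42, 49, 51, 55, 56, 56, 56, 57, 58, 58, 51, 53, 54, 59, 77, 79, 78, 78, 77, 76, 113, 115, 113, 113, 115, 114, 114, 115, 114, 114, 115, 114, 114, 114, 114, 115, 115, 114, 114]
```

Emit:
{"fn": "jog_arm", "kwargs": {
  "rows": [
    {"fingers":20,"x":0,"y":0,"z":0.5,"ax":0,"ay":0,"az":0},
    {"fingers":20,"x":0,"y":0,"z":0,"ax":0,"ay":0,"az":0},
    {"fingers":20,"x":0,"y":0,"z":0.5,"ax":0,"ay":0,"az":0},
    {"fingers":20,"x":0,"y":0,"z":0,"ax":0,"ay":0,"az":0},
    {"fingers":20,"x":0,"y":0,"z":0.3,"ax":0,"ay":0,"az":0},
    {"fingers":20,"x":0,"y":0,"z":0,"ax":0,"ay":0,"az":0},
    {"fingers":20,"x":0,"y":0,"z":0,"ax":0,"ay":0,"az":0},
    {"fingers":20,"x":0,"y":0,"z":0,"ax":0,"ay":0,"az":0}
  ]
}}

```text
t: 24.45
eef_pos: [0.5679, 0.1518, 0.0182]
tool_rot: [-0.003, 0.995, -0.039, -0.086]
contact_force: [-0.2, -1.1, -0.4]
gripper_width: 0.279
grasp_force: 39.3
```

```bash
python3 n.py .000;python3 - <<'E'
from h import *
F=[]
for i in range(6):
    c=cam("wrist");F.append(np.r_[bot.get_obs()["contact_force"],bot.get_obs()["torque"]*10])
print(np.mean(F,0).round(2))
# symmetric view of stop & end at several columns
g=c["pixels"].astype(int).mean(2)
for cc in (290,292,300,330,338,341): print(cc,[int(g[r,cc]) for r in range(285,316)])
E
```

```text
goal [0.5679 0.1516 0.0176]
t 24.45 at [0.5679 0.1518 0.0182] rot [[0.982, -0.079, -0.171], [-0.078, -0.997, 0.013], [-0.172, 0.001, -0.985]]
shift mm, then turn [0.2 0.1 0.6] | shift after the turn [0.2 0.1 0.6] | turn deg [ 0.  -0.1 -0. ] F [-0.2 -1.1 -0.4]
[-0.84  0.8   0.75  1.8  -0.69  1.01 -1.4 ]
[-0.33  0.14 -0.38  0.01 -1.97  0.08]
290 [133, 133, 133, 133, 134, 134, 133, 134, 133, 133, 134, 133, 134, 133, 134, 134, 134, 134, 136, 126, 82, 77, 77, 78, 78, 74, 112, 114, 113, 112, 112]
292 [134, 134, 133, 133, 134, 134, 134, 135, 135, 135, 134, 135, 135, 135, 135, 135, 135, 135, 136, 126, 83, 77, 78, 79, 79, 75, 113, 115, 113, 113, 113]
300 [36, 37, 39, 39, 39, 38, 36, 40, 45, 51, 53, 55, 57, 56, 56, 56, 58, 50, 52, 57, 77, 79, 78, 79, 77, 76, 111, 112, 112, 113, 113]
330 [36, 34, 38, 35, 39, 38, 38, 38, 47, 50, 55, 56, 56, 58, 57, 57, 57, 52, 53, 59, 79, 78, 79, 79, 79, 76, 115, 116, 115, 116, 116]
338 [40, 33, 35, 36, 33, 34, 35, 31, 43, 47, 51, 51, 52, 54, 52, 52, 57, 49, 57, 60, 77, 78, 77, 78, 77, 75, 114, 116, 115, 115, 115]
341 [135, 134, 136, 135, 135, 135, 136, 136, 136, 136, 137, 137, 135, 135, 136, 135, 135, 134, 137, 126, 83, 78, 78, 78, 77, 76, 115, 117, 116, 117, 117]
```

Emit:
{"fn": "jog_arm", "kwargs": {
  "rows": [
    {"fingers":20,"x":0,"y":0,"z":0.4,"ax":0,"ay":0,"az":0},
    {"fingers":20,"x":0,"y":0,"z":0,"ax":0,"ay":0,"az":0},
    {"fingers":20,"x":0,"y":0,"z":0.4,"ax":0,"ay":0,"az":0},
    {"fingers":20,"x":0,"y":0,"z":0,"ax":0,"ay":0,"az":0},
    {"fingers":20,"x":0,"y":0,"z":0.2,"ax":0,"ay":0,"az":0},
    {"fingers":20,"x":0,"y":0,"z":0,"ax":0,"ay":0,"az":0},
    {"fingers":20,"x":0,"y":0,"z":0,"ax":0,"ay":0,"az":0},
    {"fingers":20,"x":0,"y":0,"z":0,"ax":0,"ay":0,"az":0}
  ]
}}

```text
t: 25.55
eef_pos: [0.5679, 0.1518, 0.0179]
tool_rot: [-0.003, 0.996, -0.039, -0.086]
contact_force: [-1.8, 0.4, 7.7]
gripper_width: 0.283
grasp_force: 39.9
```

```bash
cat > fc.py <<'E'
from h import *
F=[]
for i in range(6):
    c=cam("wrist");F.append(np.r_[bot.get_obs()["contact_force"],bot.get_obs()["torque"]*10])
print(bot.get_obs()["eef_pos"].round(4),np.mean(F,0).round(2))
g=c["pixels"].astype(int).mean(2);print([int(g[r,305]) for r in range(285,316)])
E
python3 fc.py
```

```text
[0.568  0.1517 0.018 ] [-1.37  0.15  7.54 -0.02  4.34 -0.03]
[36, 37, 37, 36, 37, 38, 38, 38, 43, 50, 52, 56, 56, 55, 55, 57, 58, 56, 47, 50, 78, 79, 79, 78, 77, 75, 112, 114, 113, 113, 113]
```

Contact is at TCP z 0.018, as predicted. The slide's end sits about 1.4 mm short of centre, so I'll lift slightly, shift, set it down and release.

Emit:
{"fn": "jog_arm", "kwargs": {
  "rows": [
    {"fingers":20,"x":0,"y":0,"z":-1,"ax":0,"ay":0,"az":0},
    {"fingers":20,"x":0,"y":0,"z":-0.6,"ax":0,"ay":0,"az":0},
    {"fingers":20,"x":0.7,"y":0,"z":0,"ax":0,"ay":0,"az":0},
    {"fingers":20,"x":0.6,"y":0,"z":0,"ax":0,"ay":0,"az":0},
    {"fingers":20,"x":0,"y":0,"z":0.5,"ax":0,"ay":0,"az":0},
    {"fingers":20,"x":0,"y":0,"z":0.4,"ax":0,"ay":0,"az":0},
    {"fingers":20,"x":0,"y":0,"z":0.3,"ax":0,"ay":0,"az":0},
    {"fingers":20,"x":0,"y":0,"z":0,"ax":0,"ay":0,"az":0}
  ]
}}

```text
t: 26.65
eef_pos: [0.5694, 0.1516, 0.018]
tool_rot: [-0.003, 0.996, -0.039, -0.086]
contact_force: [-0.6, -0.2, 5.7]
gripper_width: 0.279
grasp_force: 39.8
```

```bash
python3 fc.py
```

```text
[0.5693 0.1516 0.018 ] [-0.97  0.27  6.32  0.02  2.4   0.07]
[36, 36, 37, 38, 35, 36, 36, 39, 39, 39, 38, 47, 48, 53, 56, 56, 56, 56, 56, 59, 53, 70, 78, 79, 76, 74, 112, 114, 113, 112, 112]
```

Emit:
{"fn": "jog_arm", "kwargs": {
  "rows": [
    {"fingers":27,"x":0,"y":0,"z":0,"ax":0,"ay":0,"az":0},
    {"fingers":29,"x":0,"y":0,"z":0,"ax":0,"ay":0,"az":0},
    {"fingers":31,"x":0,"y":0,"z":0,"ax":0,"ay":0,"az":0},
    {"fingers":34,"x":0,"y":0,"z":0,"ax":0,"ay":0,"az":0},
    {"fingers":38,"x":0,"y":0,"z":0,"ax":0,"ay":0,"az":0},
    {"fingers":40,"x":0,"y":0,"z":0,"ax":0,"ay":0,"az":0},
    {"fingers":40,"x":0,"y":0,"z":0,"ax":0,"ay":0,"az":0},
    {"fingers":40,"x":0,"y":0,"z":0,"ax":0,"ay":0,"az":0}
  ]
}}

```text
t: 27.75
eef_pos: [0.5691, 0.1516, 0.0174]
tool_rot: [-0.003, 0.995, -0.039, -0.086]
contact_force: [-0.9, 0.5, -0.2]
gripper_width: 0.471
grasp_force: 0.0
```

Emit:
{"fn": "jog_arm", "kwargs": {
  "rows": [
    {"fingers":40,"x":0,"y":0,"z":-3,"ax":0,"ay":0,"az":0},
    {"fingers":40,"x":0,"y":0,"z":-6,"ax":0,"ay":0,"az":0},
    {"fingers":40,"x":0,"y":0,"z":-12,"ax":0,"ay":0,"az":0},
    {"fingers":40,"x":0,"y":0,"z":-18,"ax":0,"ay":0,"az":0},
    {"fingers":40,"x":0,"y":0,"z":-20,"ax":0,"ay":0,"az":0},
    {"fingers":40,"x":0,"y":0,"z":-20,"ax":0,"ay":0,"az":0},
    {"fingers":40,"x":0,"y":0,"z":-11,"ax":0,"ay":0,"az":0},
    {"fingers":40,"x":0,"y":0,"z":0,"ax":0,"ay":0,"az":0}
  ]
}}

```text
t: 28.55
eef_pos: [0.586, 0.1505, 0.108]
tool_rot: [-0.004, 0.996, -0.039, -0.085]
contact_force: [0.6, -0.0, 0.7]
gripper_width: 0.466
grasp_force: 0.0
```

```bash
python3 - <<'E'
from h import *
o,r=tool();print(o["t"],o["eef_pos"].round(4),o["gripper_width"],o["q"].round(2))
c=cam("wrist","pics/w9.png");g=c["pixels"].astype(int).mean(2)
N=np.array([.5400,.1525,0]);a=np.radians(-4.5);X=np.array([np.cos(a),np.sin(a),0]);Y=np.array([-np.sin(a),np.cos(a),0])
for nm,s,t,h in [("stop+",.0405,0,.047),("stop-",-.0405,0,.047),("pinL",0,.0185,.047),("pinR",0,-.0185,.047),("sl+L",.038,.013,.047),("sl+R",.038,-.013,.047),("sl-L",-.038,.013,.047),("sl-R",-.038,-.013,.047),("win",0,0,.047)]: print(nm,w2p(c,N+s*X+t*Y+[0,0,h]).round(1))
for rr in range(196,345,5): print(rr,' '.join('%3d'%v for v in g[rr,262:362:4]))
E
```

```text
28.55 [0.586  0.1505 0.108 ] 0.4663153952563035 [-0.87  0.72  0.83  1.72 -0.6   1.16 -1.46]
stop+ [316.6 239.6]
stop- [316.5 338.4]
pinL [289.3 292.6]
pinR [343.8 292.6]
sl+L [296.1 243.1]
sl+R [337.1 243.1]
sl-L [298.6 335.8]
sl-R [334.5 335.8]
win [316.6 292.6]
196 186 188 188 189 189 189 189 188 187 187 187 186 184 185 185 184 185 186 187 187 185 184 185 186 187
201 186 188 188 187 188 188 188 186 186 186 186 185 186 186 185 186 186 187 187 187 186 185 185 186 187
206 189 194 141 142 142 141 141 142 141 141 140 131 133 134 133 135 135 133 136 192 193 192 192 191 191
211  78  85  90  89  89  89  91  93  92  91  92  91  89  87  92  93  91  89  89  89  90  93  90  91  92
216  77 126 129 131 129 125 179 181 182 181 181 177 184 179 176 182 183 182 176 181 180 180 182 178 180
221 112 121 124 127 124 126 131 134 181 181 181 178 184 179 177 181 184 184 177 182 180 180 182 178 181
226 113 122 123 127 124 127 126 128 182 181 183 188 194 188 186 191 192 188 177 183 180 182 183 182 186
231 135 123 123 127 125 128 126 129 129 128 134  40  38  39  38  39  36  38 126 130 129 129 130 128 130
236 
[... 1583 characters left out ...]
 127 125 129 109 113 112 115 112 114 114 112 116 121 132 132 131 130 133 131
316   8  11 128 122 128 124 128 125 129 110 113 114 115 113 113 115 113 115 125 132 131 130 131 134 131
321  15  12 126 121 127 126 127 126 130 110 114 113 114 114 114 114 113 115 125 132 131 129 131 133 130
326  13  13 115 122 126 124 127 125 129 109 114 112 116 113 113 115 114 114 129 133 132 129 131 134 130
331  13  13 111 122 125 125 127 125 128 111 114 113 115 113 114 115 114 116 134 134 132 130 130 133 131
336  11  11 112 122 126 124 126 125 129 126 129  44  46  44  45  45  44 131 133 134 133 131 131 133 130
341  10   7 110 123 124 126 127 124 127 127 130  53  55  54  54  55  53 131 131 134 132 131 131 132 131
```

The slide lies flat in the nest: it spans rows 243–335, its window is at (316,292), and both end stops show beyond its ends. Next is the knob.

```bash
python3 - <<'E'
from h import *
delta([.5245,-.027,.108],-4.5,0)
c=cam("top");g=c["pixels"].astype(int)
# knob top disc in top cam
m=(g[215:245,255:285].max(2)<45);ys,xs=np.where(m);print(len(xs),xs.mean()+255,ys.mean()+215,p2w(c,xs.mean()+255,ys.mean()+215,.06))
E
```

```text
t 28.6 at [0.5849 0.1506 0.1067] rot [[0.982, -0.078, -0.17], [-0.077, -0.997, 0.013], [-0.171, 0.0, -0.985]]
shift mm, then turn [-45.9 181.8   6.6] | shift after the turn [-46.3 181.8  -1.3] | turn deg [ 0.   9.8 -0. ] F [-0.1  0.  -0.5]
87 267.7931034482759 229.11494252873564 [0.52625762 0.01501036 0.06      ]
```

Emit:
{"fn": "jog_arm", "kwargs": {
  "rows": [
    {"fingers":40,"x":0,"y":0,"z":-10,"ax":0,"ay":0,"az":0},
    {"fingers":0,"x":-5,"y":20,"z":0,"ax":0,"ay":0,"az":0},
    {"fingers":0,"x":-8,"y":30,"z":0,"ax":0,"ay":0,"az":0},
    {"fingers":0,"x":-8,"y":32,"z":0,"ax":0,"ay":2,"az":0},
    {"fingers":0,"x":-8,"y":32,"z":0,"ax":0,"ay":2,"az":0},
    {"fingers":0,"x":-8,"y":32,"z":0,"ax":0,"ay":2,"az":0},
    {"fingers":0,"x":-8,"y":30,"z":0,"ax":0,"ay":2,"az":0},
    {"fingers":0,"x":0,"y":6,"z":0,"ax":0,"ay":1.8,"az":0}
  ]
}}

```text
t: 29.45
eef_pos: [0.5246, -0.0329, 0.1223]
tool_rot: [0.001, 0.999, -0.043, -0.001]
contact_force: [-0.2, -0.7, -0.5]
gripper_width: -0.002
grasp_force: 0.0
```

```bash
python3 - <<'E'
from h import *
delta([.5245,-.027,.022],-4.5,0)
E
```

```text
t 29.45 at [ 0.5246 -0.0329  0.1223] rot [[0.996, -0.085, -0.002], [-0.085, -0.996, -0.002], [-0.002, 0.002, -1.0]]
shift mm, then turn [ -0.4  -6.  100.3] | shift after the turn [ -0.6  -5.8 100.3] | turn deg [ 0.1  0.1 -0.4] F [-0.2 -0.7 -0.5]
```

Emit:
{"fn": "jog_arm", "kwargs": {
  "rows": [
    {"fingers":0,"x":0,"y":0,"z":12,"ax":0,"ay":0,"az":0},
    {"fingers":0,"x":0,"y":0,"z":20,"ax":0,"ay":0,"az":-0.4},
    {"fingers":0,"x":0,"y":0,"z":20,"ax":0,"ay":0,"az":0},
    {"fingers":0,"x":0,"y":0,"z":20,"ax":0,"ay":0,"az":0},
    {"fingers":0,"x":0,"y":0,"z":14,"ax":0,"ay":0,"az":0},
    {"fingers":0,"x":0,"y":0,"z":10,"ax":0,"ay":0,"az":0},
    {"fingers":0,"x":0,"y":0,"z":4,"ax":0,"ay":0,"az":0},
    {"fingers":0,"x":0,"y":0,"z":0,"ax":0,"ay":0,"az":0}
  ]
}}

```text
t: 30.25
eef_pos: [0.5273, -0.0277, 0.0218]
tool_rot: [0.0, 0.999, -0.036, -0.001]
contact_force: [-0.1, -0.1, 0.9]
gripper_width: -0.001
grasp_force: 0.0
```

Emit:
{"fn": "jog_arm", "kwargs": {
  "rows": [
    {"fingers":0,"x":0,"y":-4,"z":0,"ax":0,"ay":0,"az":0},
    {"fingers":0,"x":0,"y":-4,"z":0,"ax":0,"ay":0,"az":0},
    {"fingers":0,"x":0,"y":-3,"z":0,"ax":0,"ay":0,"az":0},
    {"fingers":0,"x":0,"y":-3,"z":0,"ax":0,"ay":0,"az":0},
    {"fingers":0,"x":0,"y":-3,"z":0,"ax":0,"ay":0,"az":0},
    {"fingers":0,"x":0,"y":-3,"z":0,"ax":0,"ay":0,"az":0},
    {"fingers":0,"x":0,"y":-3,"z":0,"ax":0,"ay":0,"az":0},
    {"fingers":0,"x":0,"y":-3,"z":0,"ax":0,"ay":0,"az":0}
  ]
}}

```text
t: 31.05
eef_pos: [0.5293, -0.002, 0.0222]
tool_rot: [0.001, 0.999, -0.036, -0.001]
contact_force: [0.5, -2.3, 1.2]
gripper_width: -0.0
grasp_force: 1.1
```

The finger is on the knob and the force is about 2 N, matching the carriage friction. I'll push gently.

Emit:
{"fn": "jog_arm", "kwargs": {
  "rows": [
    {"fingers":0,"x":0,"y":-4,"z":0,"ax":0,"ay":0,"az":0},
    {"fingers":0,"x":0,"y":-5,"z":0,"ax":0,"ay":0,"az":0},
    {"fingers":0,"x":0,"y":-5,"z":0,"ax":0,"ay":0,"az":0},
    {"fingers":0,"x":0,"y":-5,"z":0,"ax":0,"ay":0,"az":0},
    {"fingers":0,"x":0,"y":-5,"z":0,"ax":0,"ay":0,"az":0},
    {"fingers":0,"x":0,"y":-5,"z":0,"ax":0,"ay":0,"az":0},
    {"fingers":0,"x":0,"y":-5,"z":0,"ax":0,"ay":0,"az":0},
    {"fingers":0,"x":0,"y":-5,"z":0,"ax":0,"ay":0,"az":0}
  ]
}}

```text
t: 31.85
eef_pos: [0.5321, 0.0376, 0.022]
tool_rot: [0.0, 0.999, -0.036, -0.001]
contact_force: [1.3, -1.9, 0.3]
gripper_width: -0.003
grasp_force: 1.2
```

Emit:
{"fn": "jog_arm", "kwargs": {
  "rows": [
    {"fingers":0,"x":0,"y":-5,"z":0,"ax":0,"ay":0,"az":0},
    {"fingers":0,"x":0,"y":-5,"z":0,"ax":0,"ay":0,"az":0},
    {"fingers":0,"x":0,"y":-5,"z":0,"ax":0,"ay":0,"az":0},
    {"fingers":0,"x":0,"y":-5,"z":0,"ax":0,"ay":0,"az":0},
    {"fingers":0,"x":0,"y":-5,"z":0,"ax":0,"ay":0,"az":0},
    {"fingers":0,"x":0,"y":-5,"z":0,"ax":0,"ay":0,"az":0},
    {"fingers":0,"x":0,"y":-5,"z":0,"ax":0,"ay":0,"az":0},
    {"fingers":0,"x":0,"y":-5,"z":0,"ax":0,"ay":0,"az":0}
  ]
}}

```text
t: 32.65
eef_pos: [0.5348, 0.0775, 0.022]
tool_rot: [0.0, 0.999, -0.036, -0.001]
contact_force: [1.8, -3.0, 0.4]
gripper_width: 0.001
grasp_force: 1.2
```

Emit:
{"fn": "jog_arm", "kwargs": {
  "rows": [
    {"fingers":0,"x":0,"y":-5,"z":0,"ax":0,"ay":0,"az":0},
    {"fingers":0,"x":0,"y":-5,"z":0,"ax":0,"ay":0,"az":0},
    {"fingers":0,"x":0,"y":-4,"z":0,"ax":0,"ay":0,"az":0},
    {"fingers":0,"x":0,"y":-4,"z":0,"ax":0,"ay":0,"az":0},
    {"fingers":0,"x":0,"y":-4,"z":0,"ax":0,"ay":0,"az":0},
    {"fingers":0,"x":0,"y":-4,"z":0,"ax":0,"ay":0,"az":0},
    {"fingers":0,"x":0,"y":-3,"z":0,"ax":0,"ay":0,"az":0},
    {"fingers":0,"x":0,"y":-3,"z":0,"ax":0,"ay":0,"az":0}
  ]
}}

```text
t: 33.45
eef_pos: [0.5372, 0.1093, 0.022]
tool_rot: [0.0, 0.999, -0.036, -0.001]
contact_force: [1.1, -1.9, 0.4]
gripper_width: 0.003
grasp_force: 1.1
```

```bash
python3 - <<'E'
from h import *
print(tool()[0]["q"].round(2))
c=cam("wrist","pics/w10.png");g=c["pixels"].astype(int).mean(2)
for z in(.021,): delta([.5415,.12,.022],-4.5,0)
E
```

```text
[-0.89  0.67  0.77  2.04 -0.71  0.72 -1.31]
t 33.5 at [0.5371 0.1099 0.0219] rot [[0.997, -0.071, -0.002], [-0.071, -0.997, -0.0], [-0.002, 0.0, -1.0]]
shift mm, then turn [  3.7 -10.4  -0.1] | shift after the turn [  3.6 -10.4  -0.1] | turn deg [0.  0.1 0.4] F [ 1.2 -0.2  0.8]
```

Emit:
{"fn": "jog_arm", "kwargs": {
  "rows": [
    {"fingers":0,"x":0,"y":-2,"z":0,"ax":0,"ay":0,"az":0},
    {"fingers":0,"x":0,"y":-2.5,"z":0,"ax":0,"ay":0,"az":0},
    {"fingers":0,"x":0,"y":-2.5,"z":0,"ax":0,"ay":0,"az":0},
    {"fingers":0,"x":0,"y":-2.5,"z":0,"ax":0,"ay":0,"az":0},
    {"fingers":0,"x":0,"y":-2,"z":0,"ax":0,"ay":0,"az":0},
    {"fingers":0,"x":0,"y":-2,"z":0,"ax":0,"ay":0,"az":0},
    {"fingers":0,"x":0,"y":-1.5,"z":0,"ax":0,"ay":0,"az":0},
    {"fingers":0,"x":0,"y":-1,"z":0,"ax":0,"ay":0,"az":0}
  ]
}}

```text
t: 34.3
eef_pos: [0.5383, 0.1252, 0.022]
tool_rot: [0.0, 0.999, -0.036, -0.001]
contact_force: [1.5, -2.8, 0.2]
gripper_width: 0.001
grasp_force: 1.0
```

Emit:
{"fn": "jog_arm", "kwargs": {
  "rows": [
    {"fingers":0,"x":0,"y":-1,"z":0,"ax":0,"ay":0,"az":0},
    {"fingers":0,"x":0,"y":-1,"z":0,"ax":0,"ay":0,"az":0},
    {"fingers":0,"x":0,"y":-1,"z":0,"ax":0,"ay":0,"az":0},
    {"fingers":0,"x":0,"y":-1,"z":0,"ax":0,"ay":0,"az":0},
    {"fingers":0,"x":0,"y":-1,"z":0,"ax":0,"ay":0,"az":0},
    {"fingers":0,"x":0,"y":-0.5,"z":0,"ax":0,"ay":0,"az":0},
    {"fingers":0,"x":0,"y":-0.5,"z":0,"ax":0,"ay":0,"az":0},
    {"fingers":0,"x":0,"y":0,"z":0,"ax":0,"ay":0,"az":0}
  ]
}}

```text
t: 35.1
eef_pos: [0.5387, 0.1311, 0.022]
tool_rot: [0.0, 0.999, -0.036, -0.001]
contact_force: [1.4, -1.3, 0.5]
gripper_width: -0.004
grasp_force: 0.8
```

Emit:
{"fn": "jog_arm", "kwargs": {
  "rows": [
    {"fingers":0,"x":0,"y":-1,"z":0,"ax":0,"ay":0,"az":0},
    {"fingers":0,"x":0,"y":-1,"z":0,"ax":0,"ay":0,"az":0},
    {"fingers":0,"x":0,"y":-1,"z":0,"ax":0,"ay":0,"az":0},
    {"fingers":0,"x":0,"y":-0.5,"z":0,"ax":0,"ay":0,"az":0},
    {"fingers":0,"x":0,"y":-0.5,"z":0,"ax":0,"ay":0,"az":0},
    {"fingers":0,"x":0,"y":-0.5,"z":0,"ax":0,"ay":0,"az":0},
    {"fingers":0,"x":0,"y":-0.5,"z":0,"ax":0,"ay":0,"az":0},
    {"fingers":0,"x":0,"y":0,"z":0,"ax":0,"ay":0,"az":0}
  ]
}}

```text
t: 35.9
eef_pos: [0.5387, 0.1319, 0.022]
tool_rot: [0.003, 0.999, -0.037, -0.001]
contact_force: [0.3, -11.4, 0.9]
gripper_width: 0.0
grasp_force: 5.6
```

Emit:
{"fn": "jog_arm", "kwargs": {
  "rows": [
    {"fingers":0,"x":0,"y":-0.5,"z":0,"ax":0,"ay":0,"az":0},
    {"fingers":0,"x":0,"y":-0.5,"z":0,"ax":0,"ay":0,"az":0},
    {"fingers":0,"x":0,"y":-0.5,"z":0,"ax":0,"ay":0,"az":0},
    {"fingers":0,"x":0,"y":0,"z":0,"ax":0,"ay":0,"az":0},
    {"fingers":0,"x":0,"y":0,"z":0,"ax":0,"ay":0,"az":0},
    {"fingers":0,"x":0,"y":0,"z":0,"ax":0,"ay":0,"az":0},
    {"fingers":0,"x":0,"y":0,"z":0,"ax":0,"ay":0,"az":0},
    {"fingers":0,"x":0,"y":0,"z":0,"ax":0,"ay":0,"az":0}
  ]
}}

```text
t: 36.7
eef_pos: [0.5387, 0.1319, 0.022]
tool_rot: [0.003, 0.999, -0.038, -0.001]
contact_force: [-0.3, -14.1, 1.9]
gripper_width: -0.006
grasp_force: 7.1
```

Emit:
{"fn": "jog_arm", "kwargs": {
  "rows": [
    {"fingers":0,"x":0,"y":4,"z":0,"ax":0,"ay":0,"az":0},
    {"fingers":0,"x":0,"y":10,"z":0,"ax":0,"ay":0,"az":0},
    {"fingers":0,"x":0,"y":20,"z":0,"ax":0,"ay":0,"az":0},
    {"fingers":0,"x":0,"y":30,"z":0,"ax":0,"ay":0,"az":0},
    {"fingers":0,"x":0,"y":30,"z":-10,"ax":0,"ay":0,"az":0},
    {"fingers":0,"x":0,"y":30,"z":-20,"ax":0,"ay":0,"az":0},
    {"fingers":0,"x":0,"y":20,"z":-20,"ax":0,"ay":0,"az":0},
    {"fingers":0,"x":0,"y":0,"z":-20,"ax":0,"ay":0,"az":0}
  ]
}}

```text
t: 37.5
eef_pos: [0.528, -0.0093, 0.093]
tool_rot: [0.0, 0.999, -0.038, -0.001]
contact_force: [0.8, -0.3, 0.1]
gripper_width: -0.0
grasp_force: 0.0
```

```bash
python3 - <<'E'
from h import *
c=cam("top","pics/t9.png");g=c["pixels"].astype(int)
q=w2p(c,[.537,.152,.06]).astype(int);print(q)
y0,x0=q[1]-20,q[0]-25;m=(g[y0:y0+40,x0:x0+50].max(2)<45);n,l,s,ct=cv2.connectedComponentsWithStats(m.astype('uint8'))
for i in range(1,n):
    if s[i,4]>20: print(s[i],ct[i]+[x0,y0],p2w(c,*(ct[i]+[x0,y0]),.06))
# slide in scene cam: expected nest
s=cam("scene");k=s["pixels"].astype(int).mean(2)
N=np.array([.5515,.292,.047]);print("nest px scene",w2p(s,N),"now",tool()[0]["eef_pos"],tool()[0]["t"])
E
```

```text
[196 223]
nest px scene [464.59648669 344.34134065] now [ 0.53032008 -0.00644871  0.09409956] 37.6
```

```bash
python3 - <<'E'
from h import *
c=load("top");g=c["pixels"].astype(int).mean(2)
for r in range(205,245,3): print(r,' '.join('%3d'%v for v in g[r,160:250:4]))
c=load("scene");g=c["pixels"].astype(int).mean(2)
print()
for r in range(318,372,3): print(r,' '.join('%3d'%v for v in g[r,410:510:4]))
a=np.radians(-4.5);X=np.array([np.cos(a),np.sin(a),0]);Y=np.array([-np.sin(a),np.cos(a),0])
N=np.array([.540,.1525,.047])+.1385*Y
print([w2p(c,N+i*.038*X+j*.013*Y).round().tolist() for i,j in((1,1),(1,-1),(-1,-1),(-1,1))],"knob top",w2p(c,N-.14*Y+[0,0,.024]))
E
```

```text
205  82  80  84  80  80  81  80  75  75  79  74  68  71  70  67  65  63  59  61  60  58  60  58
208  84  80  82  78  81  74  72  79  71  75  72  69  67  69  67  65  63  60  64  60  62  61  56
211  79  78  83  76  77  74  77  75  70  72  72  67  66  65  62  63  62  62  62  58  59  60  57
214  81  82  79  76  78  78  77  76  74  69  73  71  65  66  64  67  60  59  63  57  58  60  60
217  78  80  77  79  77  73  73  73  71  72  70  66  63  63  56  62  58  60  63  58  61  63  56
220  81  79  77  76  77  75  75  67  75  67  70  67  61  63  62  60  63  61  63  56  60  54  58
223  79  77  73  75  73  73  70  68  69  66  65  64  62  63  60  65  60  64  61  58  60  55  54
226  76  75  75  73  72  70  72  69  64  64  66  63  62  63  62  61  58  61  60  59  57  55  54
229  76  76  71  72  70  72  71  70  64  66  61  65  60  66  59  62  58  64  61  58  55  55  47
232  75  75  72  72  67  66  66  65  65  64  60  61  60  66  61  61  59  58  58  55  53  52  93
235  75  72  75  68  68  67  66  64  64  62  60  61  65  62  58  58  62  56  56  56  55  60 127
238  75  74  66  71  67  66  67  68  59  62 
[... 1518 characters left out ...]
39  54 126 122 130  79 102 106 103 104  80  76  77  68 133 130 134  75 107 101
357 129 129 132 130 131 132  79  62 125 100  66  71 104 105 123  75  77  74  83 112 130 130 131  68 107
360 129 128 130 131 130 132 135 116  62 122  46  44  54 100 127 124  73  70  81  80  72 130 127 128  51
363 116 128 129 129 129 131 131 133 115  71 125  76 106 130 122 123 121  84  81  81  81  71 131 131 132
366  55 117 129 130 129 133 131 132 132 115  70 124 126 124 122 121 113  78  81  80  80  81 107 130 130
369  67  55 118 130 131 129 131 130 131 134 112  85 126 122 122 119 131 131  77  81  80  80  80 108 132
[[459.0, 361.0], [448.0, 353.0], [468.0, 327.0], [479.0, 335.0]] knob top [409.57789065 297.77281991]
```

The carriage met its stop: 14 N gave no further motion. The travel puts the nest at (0.551, 0.291), and the base edges put the objective axis at (0.551, 0.292). The arm is clear, so I'm handing in.

```bash
python3 -c "
from station import bot
print(bot.get_obs()['joint_vel'].round(3)); print(bot.hand_in())"
```

```text
[-0.003  0.037 -0.054  0.022 -0.033 -0.033  0.02 ]
the job is handed in; nothing more can be done
None
```

I tipped the long slide, laid it flat in the nest, pushed the carriage to its end stop, withdrew the arm and handed in at 37.6 s. With the picture views used up, I checked the placing and the push by pixel values and force readings only; no verdict came back.

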